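Try a drill chuck's taper in the bench socket and drift it loose

ROBOT

A 7-joint arm with a two-finger parallel gripper is mounted at the origin on the work surface. World frame = base frame: x ahead of the robot, y to its left, z up, the work surface at z = 0. Lengths are in m, angles in rad, forces in N, time in s.
With the tool pointing down it reaches from about 0.425 to 1.025 m from the base axis. Payload 9.4 kg.
Tool frame: the origin (TCP) lies between the finger pads; the fingertips stand 11 mm ahead of it and the grasp point (between the pads) lies 8 mm behind it (finger_overhang is the x of the fingertips in the tool frame, in m); x points along the fingers, y is the direction in which the jaws open and shut, and the axes are right-handed (so a half turn about x gives the same grasp; the last joint's range is limited). The gripper opens to 85 mm and grips with 20 to 120 N. Pads are 22 mm wide; open, the fingers measure 114 mm over their backs; the gripper's body (76 mm by 85 mm) begins 54 mm behind the grasp point. The pads swing forward as they close: fully open they stand 13 mm farther back than shut.
Start: joints at [1.22, 0.599, -0.003, 1.599, 0.002, 0.943, -0.08], TCP at [0.196, -0.698, 0.242] pointing down, gripper open.
Joint ranges: [-2.57, 2.57], [-0.35, 1.97], [-1.29, 1.29], [0.11, 2.56], [-1.05, 4.19], [0.11, 1.86], [-2.63, 2.63]. Speed limits (rad/s): [2.22, 2.22, 3.01, 3.01, 3.14, 3.14, 3.14].

INTERFACE

Orientations are given as a unit quaternion [w, x, y, z].
In Python, from plant import * gives the robot as it stands. The module is installed in compiled form; this text tells all that it offers.
- The arm moves only by the shell command python3 -m pendant 'ROWS' [FORCE]. ROWS is a JSON object of lists of equal length, an entry for each row: "fingers": the opening, from 0 (shut) to 1 (fully open); "linear": the shift along the tool's x, y, z in m, a list of three; "spin": the turn about the tool's x in rad. In form: {"fingers": [fingers, ...], "linear": [[dx, dy, dz], ...], "spin": [spin, ...]}. A call has exactly 5 rows; each row shifts and turns the commanded pose from where the row before left it, along the tool's axes as they then stand; what a row does not reach is not made up. A row lasts 1/12 s, in which the tool goes at most 41.7 mm and 7.16 degrees, less where a joint would pass 70% of its speed; a pose out of reach is approached as far as the arm can. A call is refused whole if a number of a shift passes 0.0417 or a number of a turn 0.125, either way. A call with a gripper value outside its range is refused whole. The fingers move at their own pace and stop on an object; FORCE is the grip in N (left out, the last holds). Time passes only in rows, so rows that do not move let the fingers close, or fill a call up. It gives the time, the measured TCP pose, the force and the opening at its end, in the units of the state.
- sense(): the state, without advancing time (a new reading comes with each control period).
- grab_frame(name): name is "scene" or "top"; returns a dict with "frame" (384x512x3 uint8, blue, green, red), "depth" (384x512 float32, m along the optical axis (not along the pixel's ray), 0 where there is no reading), "intrinsics" (3x3 intrinsics, pixels), "k1" (the pictures are not rectified: a ray, as slopes to the right and down, at radius r is drawn at 1 + k1 r^2 times it, then the intrinsics apply), "R" (3x3) and "t" (3): a world point X has camera coordinates R X + t. Camera axes: x right, y down, z forward; pixel columns grow to the right and rows downward; lengths in m; the calibration is good to about 2 mm. A picture is of the moment at which its call begins.
- sign_off(): hands the job in, once; it reports no verdict.
The state is a dict: "time_s": time; "q": joint angles; "qvel": joint speeds; "joint_torque": joint torques, N m; "tcp_pos": TCP position; "eef_rot": TCP orientation; "ft_force": force on the tool from outside, world axes, zero at the start; "wrist_torque": the same for the moment, N m; "gripper_width": finger opening in m.
Only numpy, scipy, OpenCV 4.12 (cv2) and the standard library are available. Lean on these libraries where they do the work, as an engineer would, in place of code of your own. Each camera call takes 0.05 s, during which the arm holds its last target. There are 200 camera calls.

TASK

Try the drill chuck's taper in the green bench socket: lift the chuck out of its wooden rack, lower it into the bore and twist it under a light push until the tang drops into the hidden drive slot, then press the taper firmly home so that it grips, and let go. After that leave the chuck alone and slide the red-handled drift through the slot in the socket's side, under the tang, until the wedge has lifted the chuck loose by several millimetres (about 7); leave the chuck standing in the socket on the wedge and let go of the drift. Never force anything, and leave the other tools where they are.

Things in the scene. Friction and masses are not known exactly. Their poses are not given: they have to be found in the camera images.
- socket: Taper test socket, fixed to the bench: green base 96 (x) x 120 (y) x 16 mm, green slotted block 70 (x) x 76 (y) mm from z = 16 to 46 mm, round steel nose (72 then 60 mm across) up to z = 100 mm, with a tapered bore opening upward. Origin: centre of the underside, under the bore's axis; z up.
- socket_mouth (a point): Centre of the bore's mouth (24 mm across) on the socket's axis, 100 mm above the bench; axes as the socket's. The bore's radius shrinks 0.07 mm per mm of depth.
- ring_top (a point): Top of the drive ring hidden deep in the bore, on the socket's axis, 46 mm above the bench (ring 8 mm thick); axes as the socket's, not the ring's. Its flat slot for the tang, 16.5 x 8.5 mm, has its long side within 0.6 rad either way of the socket's y axis, not known: push lightly (3 to 8 N) and twist until the tang drops in. Over 60 N of pressing or twisting on the ring does damage.
- slot_floor (a point): Floor of the cross slot, on the socket's axis, 16 mm above the bench; axes as the socket's. The slot runs right through the block along the socket's y axis, 18 mm wide, 30 mm high, open at both faces (y = +38 and -38 mm). The drift goes in here, flat on this floor; more than 40 N between drift and socket does damage.
- chuck (a point): Drill chuck on a taper shank, loose, about 0.45 kg; starts upright in a rack hole. This point: half-way up its round dark body (40 mm across, 55 mm high; underside 28 mm below, top 27 mm above, then a 12 mm nose), on the axis; grip here. z up; x along the tang's wide side, as the yellow bar on the nose. Height over the bench: 156 mm with the tang resting on the ring, 134 mm when fully home.
- shank_top (a point): Upper end of the chuck's steel taper (24 mm across), on the axis 38 mm below point chuck; 50 mm lower the taper ends 17 mm across. Once the tang is in the ring's slot the chuck sinks 20 mm freely, then the taper binds; the last 2 mm, to a hard stop, need a firm push of about 8 to 18 N. The taper then holds by itself until lifted with 10 to 20 N.
- tang_end (a point): Centre of the lower end of the chuck's flat tang (14 mm wide along x, 6 mm thick, 22 mm long), 110 mm below point chuck; axes as point chuck. 46 mm above the bench on the ring, 24 mm when fully home: then 8 mm above the slot's floor.
- drift_handle (a point): Drift, a steel wedge bar with a red upright post, loose, about 0.26 kg, lying flat on the bench. This point: in the post (24 mm along x, 14 mm wide along y, from 22 to 77 mm above the drift's underside), 60 mm above the underside. Grip it across its width, from above. x toward the wedge's tip, z up. The tip is 158 mm ahead, the blunt end 12 mm behind.
- drift_tip (a point): Tip of the drift, on its underside, mid-width; axes as point drift_handle. The bar is 11 mm wide; its top is 5 mm above the underside at the tip and rises 1 mm per 6 mm back from it, to 25 mm. With the chuck home the wedge meets the tang with the tip about 11 mm past the socket's axis; it has lifted it 7 mm with the tip about 53 mm past. Driving it takes about 5 to 20 N; it slides easily (friction 0.2).
- rack: Wooden tool rack, fixed: base 190 x 76 mm, two round wooden cups 56 mm across and 88 mm high at x = -50 and +50 mm in its frame (origin: centre of the underside), each with a hole 29 mm across. The chuck stands in one, the reamer in the other.
- reamer: Bystander: slim reamer with a brass collar standing in the rack's other hole, 146 mm long; leave alone.
- hammer: Bystander: hammer, 260 mm, lying at the right.
- wrench: Bystander: steel wrench, 180 mm, lying behind the socket.
- brush: Bystander: flat brush, 170 mm, lying between socket and robot.
- blue_tin: Bystander: small blue tin, 60 mm across, 55 mm high.
- screw_jar: Bystander: glass jar, 66 mm across, 85 mm high.
- oil_bottle: Bystander: green oil bottle, 60 mm across, 170 mm high.
There are look-alikes about, which are no part of the job. What is shaped like the part that bears drift_handle but pink is not meant.

How it is judged:
On the way, in this order (a step that is already met when the one before it is completed fails the run):
1. the chuck is fully home in the socket (within 0.7 mm), upright, and let go (z of tang_end in the frame of socket below 0.0247 m and horizontal distance between tang_end and socket below 0.004 m and angle between chuck's own z axis and vertical below 0.06 rad and contact force between the fingers and arbor below 0.1 N), for 0.3 s.
2. the drift's tip is in the slot below the chuck, which is still home and not held (all of step 1 and horizontal distance between drift_tip and socket below 0.03 m and z of drift_tip in the frame of socket below 0.026 m).
3. the wedge, bearing on the tang, has lifted the chuck loose (z of tang_end in the frame of socket between 0.028 and 0.037 m and horizontal distance between tang_end and socket below 0.006 m and angle between chuck's own z axis and vertical below 0.12 rad and contact force between the fingers and arbor below 0.1 N and contact force between drift and arbor above 0.5 N), for 0.1 s.
At the end, for the whole second after the job is handed in: The chuck stands in the socket, upright within 0.12 rad, on its axis within 6 mm and 4 to 13 mm above fully home, resting on the wedge, which lies in the cross slot on its floor (tip within 6 mm of floor height); both at rest and let go (z of tang_end in the frame of socket between 0.028 and 0.037 m and horizontal distance between tang_end and socket below 0.006 m and angle between chuck's own z axis and vertical below 0.12 rad and contact force between drift and arbor above 0.5 N and z of drift_tip in the frame of socket between 0.012 and 0.022 m and linear speed of each of arbor, drift below 0.02 m/s); the robot touches nothing.
It fails at once if the chuck pressed or twisted against the drive ring with more than 60 N (contact force between arbor and ring above 60 N).
It fails at once if the drift forced against the socket with more than 40 N (contact force between drift and socket above 40 N).
It fails at once if the chuck held or pushed by the robot while the drift is in the slot (horizontal distance between drift_tip and socket below 0.03 m and contact force between the arm and arbor above 0.5 N).
It fails at once if another tool moved by more than 30 mm (distance of any of reamer, hammer, wrench, brush, blue_tin, screw_jar, oil_bottle from where it was at the start of the episode above 0.03 m).
It also fails if it takes over 72 s, if anything falls off the work surface, if the arm or the gripper's body presses on something with over 40 N, if the wrist force passes 120 N, or if a joint passes its speed limit or range.

## Working session

There is one attempt and no reset: what is moved stays moved. The work goes in short steps, Python scripts to look and compute and a shell command to move; the robot and the scene stay as the last step left them, time stands still between calls to the robot, and variables do not carry over. Pictures are saved under pics/ and viewed, about 8 in all and at most 12, crops included, and the job is handed in when it is done.

```bash
mkdir -p pics
python3 - <<'E'
from plant import *
import cv2,numpy as np,pickle
s=sense()
print({k:np.round(v,3).tolist() for k,v in s.items()})
for n in("scene","top"):
    f=grab_frame(n); pickle.dump(f,open(n+'0.pkl','wb'))
    cv2.imwrite(f'pics/{n}0.png',cv2.resize(f['frame'],None,fx=1.5,fy=1.5,interpolation=cv2.INTER_CUBIC))
    print(n,f['intrinsics'],f['k1'],f['R'],f['t'],-np.array(f['R']).T@f['t'])
E
```

```text
{'time_s': 0.0, 'q': [1.22, 0.6, -0.003, 1.6, 0.002, 0.943, -0.08], 'qvel': [-0.001, -0.002, 0.0, -0.002, -0.0, -0.001, 0.001], 'joint_torque': [0.001, -77.646, 1.565, -25.801, 0.012, 0.009, 0.0], 'tcp_pos': [0.196, -0.698, 0.241], 'eef_rot': [-0.096, -0.7, -0.097, 0.701], 'ft_force': [-0.401, 0.589, 0.561], 'wrist_torque': [-0.005, -0.052, -0.033], 'gripper_width': 0.086}
scene [[408.38393221   0.         261.31525106]
 [  0.         408.38393221 192.17651155]
 [  0.           0.           1.        ]] 0.022501884730637686 [[ 0.61271818  0.7901997   0.0126832 ]
 [ 0.55863795 -0.42170253 -0.71420628]
 [-0.55901706  0.44469249 -0.69982035]] [-0.30149096 -0.25091395  1.58948716] [ 1.21344948 -0.57440599  0.93697501]
top [[488.86193779   0.         258.19399812]
 [  0.         488.86193779 191.62138405]
 [  0.           0.           1.        ]] -0.20550886220091935 [[-0.0123777  -0.99989998  0.00684207]
 [-0.99632071  0.01175248 -0.08489358]
 [ 0.08480468 -0.00786769 -0.99636653]] [-0.03065351  0.53975972  1.61304907] [ 0.40060026 -0.024303    1.65321997]
```

View pics/scene0.png

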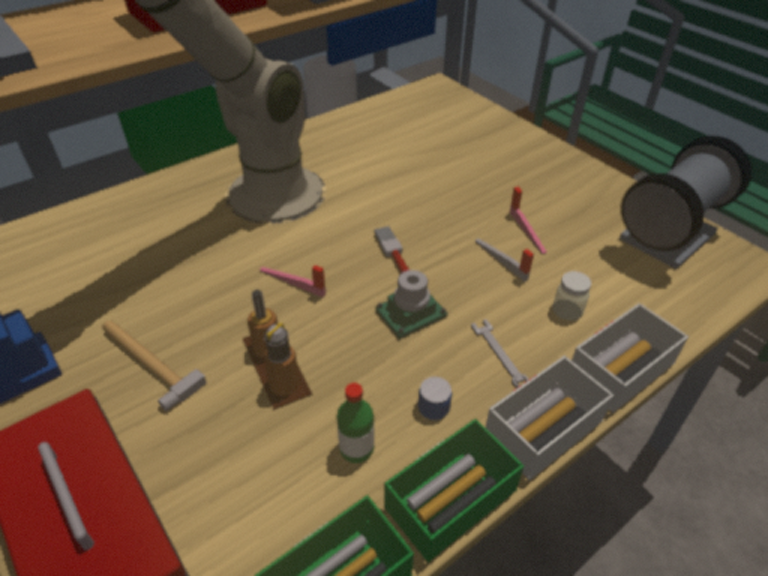

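View pics/top0.png

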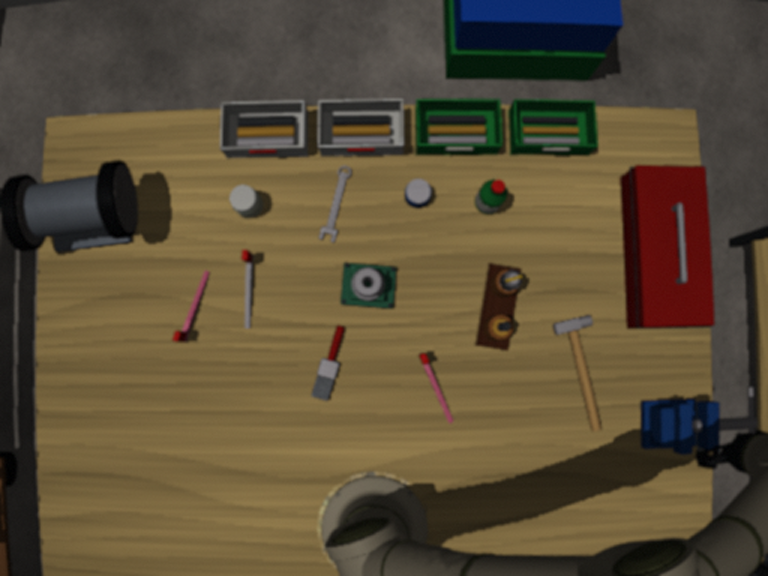

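The top view shows the socket at (368,283), the chuck in the rack at (512,280) and the reamer at (502,326). The steel drift has its red post at (247,257) and its tip near (248,327); the two pink ones are decoys. These are pixels in the 1.5x picture.

```bash
cat > h.py <<'E'
import numpy as np,cv2,pickle
def ray(f,u,v):
    K=np.array(f['intrinsics']);d=np.array([(u-K[0,2])/K[0,0],(v-K[1,2])/K[1,1]]);s=d.copy()
    for _ in range(20): s=d/(1+f['k1']*(s@s))
    R=np.array(f['R']);return -R.T@f['t'],R.T@np.array([s[0],s[1],1])
def onz(f,u,v,z):
    c,r=ray(f,u,v);return c+r*(z-c[2])/r[2]
def proj(f,X):
    p=np.array(f['R'])@X+f['t'];s=p[:2]/p[2];s=s*(1+f['k1']*(s@s));K=np.array(f['intrinsics']);return K[:2,:2]@s+K[:2,2]
def cloud(f):
    d=f['depth'];h,w=d.shape;K=np.array(f['intrinsics'],float)
    uv=np.stack(np.meshgrid(np.arange(w),np.arange(h)),-1).reshape(-1,2).astype(float)
    a=(uv-K[:2,2])/[K[0,0],K[1,1]];s=a.copy()
    for _ in range(20): s=a/(1+f['k1']*(s**2).sum(1,keepdims=True))
    P=np.c_[s,np.ones(len(s))]*d.reshape(-1,1);P=(P-f['t'])@np.array(f['R']);P[d.ravel()==0]=np.nan
    return P.reshape(h,w,3)
def tri(a,ua,b,ub):
    A=[];B=[]
    for f,u in((a,ua),(b,ub)):
        c,r=ray(f,*u);r/=np.linalg.norm(r);M=np.eye(3)-np.outer(r,r);A.append(M);B.append(M@c)
    return np.linalg.solve(sum(A),sum(B))
E
python3 - <<'E'
from h import *
T=pickle.load(open('top0.pkl','rb'));S=pickle.load(open('scene0.pkl','rb'))
def crop(f,u,v,r=22,k=6): return cv2.resize(f['frame'][v-r:v+r,u-r:u+r],None,fx=k,fy=k,interpolation=cv2.INTER_NEAREST)
a=np.hstack([crop(T,245,190),crop(T,341,190),crop(T,165,190)]);b=np.hstack([crop(S,274,200),crop(S,184,232),crop(S,344,170)])
cv2.imwrite('pics/crops.png',np.clip(np.vstack([a,b])*1.3,0,255).astype(np.uint8))
P=cloud(T);Q=cloud(S)
for n,C in(("top",P),("scene",Q)):
  for lab,(x,y) in {"sock":(0.64,-.02),"chuck":(.65,-.33)}.items():
    m=(abs(C[...,0]-x)<.09)&(abs(C[...,1]-y)<.09)
    for lo,hi in((.01,.022),(.094,.106),(.14,.17),(.17,.2),(.2,.24)):
        k=m&(C[...,2]>lo)&(C[...,2]<hi);p=C[k]
        if len(p): print(n,lab,lo,hi,len(p),p.mean(0).round(4),p.min(0).round(3),p.max(0).round(3))
# green socket base rect
hsv=cv2.cvtColor(T['frame'],cv2.COLOR_BGR2HSV)
g=cv2.inRange(hsv,(60,60,20),(95,255,255));g[:160]=0;g[220:]=0;g[:,:210]=0;g[:,280:]=0
c=max(cv2.findContours(g,0,2)[0],key=cv2.contourArea)[:,0]
w=np.array([onz(T,*q,.016)[:2] for q in c],np.float32);print("base rect",cv2.minAreaRect(w*1000))
# red blobs
for n,f in(("top",T),("scene",S)):
    hs=cv2.cvtColor(f['frame'],cv2.COLOR_BGR2HSV)
    r=cv2.inRange(hs,(0,170,60),(6,255,255))|cv2.inRange(hs,(175,170,60),(180,255,255))
    N,_,st,ce=cv2.connectedComponentsWithStats(r)
    for s_,c_ in zip(st[1:],ce[1:]):
        if 8<s_[4]<200: print(n,"red",s_,c_.round(2),onz(f,*c_,.077).round(4))
E
```

```text
top sock 0.01 0.022 211 [0.5825 0.0039 0.0157] [ 0.55  -0.105  0.01 ] [0.73  0.067 0.022]
top sock 0.094 0.106 92 [0.5621 0.0057 0.1   ] [ 0.551 -0.02   0.094] [0.574 0.034 0.106]
top chuck 0.01 0.022 31 [ 0.6327 -0.3065  0.0123] [ 0.56  -0.417  0.01 ] [ 0.725 -0.24   0.02 ]
top chuck 0.094 0.106 15 [ 0.6953 -0.2709  0.1008] [ 0.561 -0.295  0.095] [ 0.737 -0.243  0.106]
top chuck 0.14 0.17 37 [ 0.7033 -0.2701  0.1579] [ 0.562 -0.305  0.141] [ 0.739 -0.254  0.17 ]
top chuck 0.17 0.2 27 [ 0.7309 -0.2675  0.1726] [ 0.722 -0.281  0.17 ] [ 0.738 -0.255  0.179]
scene sock 0.01 0.022 275 [ 0.5834 -0.0052  0.0151] [ 0.55  -0.059  0.01 ] [0.603 0.063 0.022]
scene sock 0.094 0.106 103 [0.5645 0.0027 0.0983] [ 0.55  -0.024  0.094] [0.58  0.032 0.103]
scene chuck 0.01 0.022 48 [ 0.5731 -0.3027  0.0159] [ 0.56  -0.322  0.01 ] [ 0.735 -0.276  0.022]
scene chuck 0.094 0.106 39 [ 0.5996 -0.2979  0.1002] [ 0.562 -0.312  0.094] [ 0.738 -0.283  0.106]
scene chuck 0.14 0.17 68 [ 0.6612 -0.2824  0.1571] [ 0.56  -0.314  0.14 ] [ 0.74  -0.257  0.17 ]
scene chuck 0.17 0.2 14 [ 0.7335 -0.2703  0.1708] [ 0.72
[... 296 characters left out ...]
8 120   8   9  60] [331.58 124.12] [ 0.7559 -0.2822  0.077 ]
top red [161 167   5   7  26] [163.35 169.92] [0.6096 0.2726 0.077 ]
top red [219 218  10  22  98] [223.68 228.18] [0.4179 0.0759 0.077 ]
top red [116 221   5   6  25] [117.92 223.48] [0.4356 0.4235 0.077 ]
top red [280 236   6   7  31] [282.65 238.71] [ 0.3817 -0.1136  0.077 ]
scene red [343 125   4   4  12] [344.75 126.58] [0.4407 0.4196 0.077 ]
scene red [350 167   5   4  16] [351.81 168.62] [0.6161 0.2698 0.077 ]
scene red [263 168   8  12  38] [266.18 173.66] [0.4698 0.0355 0.077 ]
scene red [209 178   6   5  18] [211.39 179.39] [ 0.3885 -0.1168  0.077 ]
scene red [231 256  10  10  85] [235.45 260.36] [ 0.6841 -0.2342  0.077 ]
```

View pics/crops.png

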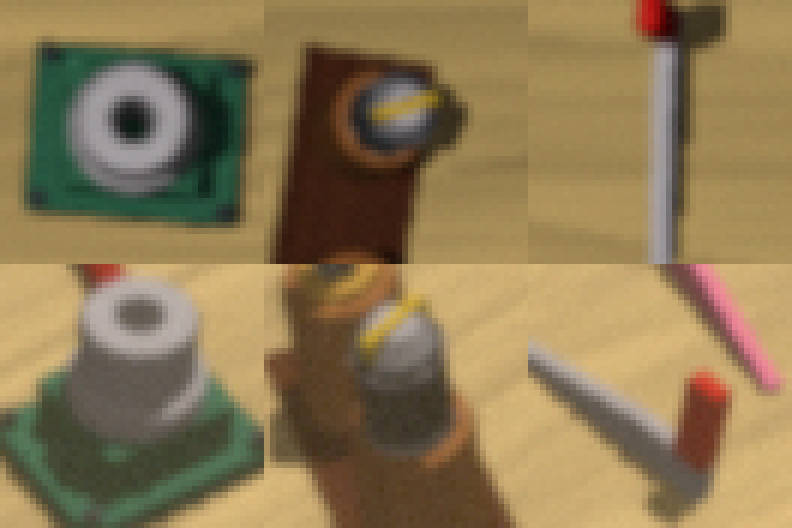

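The crops show the socket yawed about −5°. The yellow bar on the chuck points at roughly 104° in world, and the drift lies almost along −x with its post at the far end.

```bash
cat > meas.py <<'E'
from h import *
import sys
def circ(p):
    A=np.c_[2*p,np.ones(len(p))];s=np.linalg.lstsq(A,(p**2).sum(1),rcond=None)[0];return s[:2],np.sqrt(s[2]+s[:2]@s[:2])
E
python3 - <<'E'
from meas import *
T=pickle.load(open('top0.pkl','rb'));S=pickle.load(open('scene0.pkl','rb'))
P=cloud(T);Q=cloud(S)
for n,f,C,z0 in(("top",T,P,.1),("scene",S,Q,.1)):
    m=((np.hypot(C[...,0]-.56,C[...,1]-.005)<.045)&(C[...,2]>.09)).astype(np.uint8)
    c=max(cv2.findContours(m,0,2)[0],key=cv2.contourArea);
    h=cv2.convexHull(c)[:,0]; W=np.array([onz(f,*q,.1)[:2] for q in h],float);print(n,"nose disc",circ(W), C[m>0][:,2].mean())
    u0=proj(f,np.array([.555,.005,.1])).round().astype(int);g=cv2.cvtColor(f['frame'],6).astype(float)
    w=g[u0[1]-7:u0[1]+8,u0[0]-7:u0[0]+8];k=np.clip(110-w,0,None) if 0 else (w<(w.min()+w.max())/2).astype(np.uint8)
    N,L,st,ce=cv2.connectedComponentsWithStats(k.astype(np.uint8),connectivity=4)
    for i in range(1,N): 
        if st[i,4]>6: uv=ce[i]+u0-7; print("  dark",st[i],uv,onz(f,*uv,.1).round(4))
# chuck
for n,f,C in(("top",T,P),("scene",S,Q)):
    m=(np.hypot(C[...,0]-.565,C[...,1]+.3)<.05)
    z=C[m][:,2];print(n,"chuck z hist",np.histogram(z[z>.07],bins=np.arange(.07,.2,.006)))
    hs=cv2.cvtColor(f['frame'],cv2.COLOR_BGR2HSV)
    y=cv2.inRange(hs,(20,130,90),(35,255,255));u0=proj(f,np.array([.56,-.295,.17])).round().astype(int)
    M=np.zeros_like(y);cv2.circle(M,tuple(int(a) for a in u0),14,255,-1);y&=M;v,u=np.nonzero(y)
    W=np.array([onz(f,a,b,.172)[:2] for a,b in zip(u,v)]);
    if len(W)>3:
        vx=cv2.fitLine(W.astype(np.float32),2,0,.01,.01).ravel();print("  bar",len(W),W.mean(0),W.min(0),W.max(0),np.degrees(np.arctan2(vx[1],vx[0])))
# drift
for n,f,C in(("top",T,P),("scene",S,Q)):
    m=(np.hypot(C[...,0]-.61,C[...,1]-.27)<.03)&(C[...,2]>.065);print(n,"post",m.sum(),np.nanmean(C[m],0))
    hs=cv2.cvtColor(f['frame'],cv2.COLOR_BGR2HSV)
    M=np.zeros(m.shape,np.uint8);a,b=[tuple(int(x) for x in proj(f,np.array(p)).round()) for p in([.59,.27,.015],[.43,.265,.005])]
    cv2.line(M,a,b,255,13);k=(hs[...,1]<70)&(hs[...,2]>90)&(M>0)
    v,u=np.nonzero(k);d=np.array([onz(f,a,b,.012)[:2] for a,b in zip(u,v)])
    for _ in range(2):
        t=(d[:,0].max()-d[:,0])/.16; d=np.array([onz(f,a,b,.022-.016*q)[:2] for a,b,q in zip(u,v,np.clip(t,0,1))])
    vx=cv2.fitLine(d.astype(np.float32),2,0,.001,.001).ravel();e=d[d[:,0]<d[:,0].min()+.004].mean(0)
    print("  bar",len(d),vx,np.degrees(np.arctan2(vx[1],vx[0])),d.min(0),d.max(0),e)
from plant import *
from scipy.spatial.transform import Rotation as Rn
s=sense();q=s['eef_rot'];print(Rn.from_quat([*q[1:],q[0]]).as_matrix().round(3))
E
```

```text
top nose disc (array([0.54654766, 0.00537424]), np.float64(0.029746840304059666)) 0.09980109968406331
  dark [0 0 5 3 8] [239.375 178.5  ] [0.5756 0.0231 0.1   ]
  dark [ 9  0  6  4 14] [250.28571429 178.92857143] [ 0.5738 -0.0118  0.1   ]
  dark [ 4  7  6  7 35] [244.57142857 187.77142857] [0.5456 0.0067 0.1   ]
scene nose disc (array([0.55462338, 0.00134255]), np.float64(0.03211336815358048)) 0.09749835762957391
  dark [ 2  4  8  5 33] [274.78787879 185.93939394] [0.5481 0.0057 0.1   ]
  dark [ 0 11 15  4 38] [276.57894737 193.13157895] [ 0.5749 -0.0094  0.1   ]
top chuck z hist (array([ 5, 14, 42, 29, 11,  3,  5,  3,  3,  6,  3, 23, 39, 29, 41,  0,  0,
        0,  0,  0,  0]), array([0.07 , 0.076, 0.082, 0.088, 0.094, 0.1  , 0.106, 0.112, 0.118,
       0.124, 0.13 , 0.136, 0.142, 0.148, 0.154, 0.16 , 0.166, 0.172,
       0.178, 0.184, 0.19 , 0.196]))
  bar 20 [ 0.54309881 -0.29325709] [ 0.5379639 -0.3089261] [ 0.55005629 -0.27758141] -73.89239
scene chuck z hist (array([32, 33, 88, 37, 26, 23, 20, 24, 18, 28, 18, 40, 52, 39, 46,  0,  0,
        0,  0,  0,  0]), array([0.07 , 0.076, 0.082, 0.088, 0.094, 0.1  , 0.106, 0.112, 0.118,
       0.124, 0.13 , 0.136, 0.142, 0.148, 0.154, 0.16 , 0.166, 0.172,
       0.178, 0.184, 0.19 , 0.196]))
  bar 30 [ 0.55979625 -0.30241519] [ 0.55140123 -0.31964319] [ 0.56864269 -0.28635161] -72.1445
top post 24 [0.61195947 0.2737462  0.07643975]
  bar 164 [ 0.99969625 -0.02464634  0.52357477  0.2797982 ] -1.4122741 [0.45472165 0.27378416] [0.59954853 0.28626367] [0.45644995 0.28107883]
scene post 38 [0.61566567 0.27078347 0.07305054]
  bar 102 [0.99991137 0.01331176 0.526804   0.27752563] 0.76273024 [0.4599357  0.26643109] [0.59713558 0.28567124] [0.4613985  0.27806167]
[[-0.001  0.27  -0.963]
 [ 0.001 -0.963 -0.27 ]
 [-1.    -0.001  0.   ]]
```

Fused estimates: socket at (0.5467, 0.006) with yaw −5.1°, chuck at (0.546, −0.2965, 0.116), and bar angle 106.5°. The tool's y axis is already at 105.7°, so no spin is needed to grasp. Moving above the chuck.

```bash
cat > to.py <<'E'
# usage: to.py x y z [yaw of tool y, deg] -> remaining shift in tool axes, spin
from plant import *
import numpy as np,sys
from scipy.spatial.transform import Rotation as Rn
s=sense();q=s['eef_rot'];M=Rn.from_quat([*q[1:],q[0]]).as_matrix()
a=np.degrees(np.arctan2(M[1,1],M[0,1]))
print('t %.2f'%s['time_s'],'tcp',np.round(s['tcp_pos'],4),'yaw %.2f'%a,'tilt',M[:2,0].round(4),'F',np.round(s['ft_force'],1),'w %.4f'%s['gripper_width'],'q7 %.2f'%s['q'][6])
if len(sys.argv)>3:
    d=np.array([float(v) for v in sys.argv[1:4]])-s['tcp_pos'];print('tool shift',(M.T@d).round(4))
if len(sys.argv)>4: print('spin(tool)',np.radians(-((float(sys.argv[4])-a+90)%180-90)).round(4))
E
python3 -m pendant '{"fingers":[1,1,1,1,1],"linear":[[0,-0.0195,-0.0297],[0,-0.0195,-0.0297],[0,-0.0195,-0.0297],[0,-0.0195,-0.0297],[0,-0.0195,-0.0297]],"spin":[0,0,0,0,0]}' 60
python3 -m pendant '{"fingers":[1,1,1,1,1],"linear":[[0,-0.0195,-0.0297],[0,-0.0195,-0.0297],[0,-0.0195,-0.0297],[0,-0.0195,-0.0297],[0,-0.0195,-0.0297]],"spin":[0,0,0,0,0]}'
python3 -m pendant '{"fingers":[1,1,1,1,1],"linear":[[0,-0.0195,-0.0297],[0,-0.0195,-0.0297],[0,-0.0195,-0.0297],[0,-0.0195,-0.0297],[0,-0.0195,-0.0297]],"spin":[0,0,0,0,0]}'
python3 to.py .546 -.2965 .11 106.5
```

```text
time_s: 0.52
tcp_pos: [0.3133, -0.5625, 0.2419]
eef_rot: [-0.096, -0.7, -0.097, 0.701]
ft_force: [0.6, -0.1, 0.1]
gripper_width: 0.0858
time_s: 0.93
tcp_pos: [0.43, -0.4284, 0.242]
eef_rot: [-0.096, -0.7, -0.097, 0.701]
ft_force: [0.6, -1.2, 0.6]
gripper_width: 0.0855
time_s: 1.35
tcp_pos: [0.5466, -0.2944, 0.242]
eef_rot: [-0.096, -0.7, -0.097, 0.701]
ft_force: [1.3, -0.8, 0.2]
gripper_width: 0.0854
t 1.35 tcp [ 0.5466 -0.2944  0.242 ] yaw -74.31 tilt [-0.0005  0.0001] F [ 1.3 -0.8  0.2] w 0.0854 q7 -0.91
tool shift [0.132  0.0019 0.0011]
spin(tool) -0.0142
```

```bash
python3 -m pendant '{"fingers":[1,1,1,1,1],"linear":[[0.03,0.0019,0.0011],[0.03,0,0],[0.03,0,0],[0.03,0,0],[0.012,0,0]],"spin":[0,0,0,0,0]}' 60
python3 -m pendant '{"fingers":[0,0,0,0,0],"linear":[[0,0,0],[0,0,0],[0,0,0],[0,0,0],[0,0,0]],"spin":[0,0,0,0,0]}' 60
python3 -m pendant '{"fingers":[0,0,0,0,0],"linear":[[0,0,0],[0,0,0],[0,0,0],[0,0,0],[0,0,0]],"spin":[0,0,0,0,0]}'
python3 to.py .546 -.2965 .11 106.5
```

```text
time_s: 1.77
tcp_pos: [0.5436, -0.297, 0.1065]
eef_rot: [-0.096, -0.699, -0.098, 0.702]
ft_force: [-0.2, 0.7, -0.2]
gripper_width: 0.0851
time_s: 2.18
tcp_pos: [0.5461, -0.2982, 0.1123]
eef_rot: [0.097, 0.701, 0.096, -0.7]
ft_force: [-2.0, 0.8, 5.9]
gripper_width: 0.0387
time_s: 2.6
tcp_pos: [0.5461, -0.2982, 0.1123]
eef_rot: [0.097, 0.701, 0.096, -0.7]
ft_force: [-1.3, 2.0, 6.5]
gripper_width: 0.0388
t 2.60 tcp [ 0.5461 -0.2982  0.1123] yaw -74.32 tilt [ 0.0025 -0.0009] F [-1.3  2.   6.5] w 0.0388 q7 -0.92
tool shift [ 0.0023 -0.0017 -0.0004]
spin(tool) -0.0142
```

```bash
python3 -m pendant '{"fingers":[0,0,0,0,0],"linear":[[-0.01,0,0],[-0.02,0,0],[-0.03,0,0],[-0.03,0,0],[-0.03,0,0]],"spin":[0,0,0,0,0]}' 80
python3 -m pendant '{"fingers":[0,0,0,0,0],"linear":[[-0.03,0,0],[-0.02,0,0],[0,0,0],[0,0,0],[0,0,0]],"spin":[0,0,0,0,0]}'
python3 to.py .5467 .006 .28 106.5
python3 - <<'E'
from h import *
from plant import *
for n in("scene","top"):
    f=grab_frame(n);pickle.dump(f,open(n+'1.pkl','wb'))
S=pickle.load(open('scene1.pkl','rb'));T=pickle.load(open('top1.pkl','rb'))
a=cv2.resize(S['frame'][120:290,120:320],None,fx=3,fy=3);cv2.imwrite('pics/lift.png',a)
E
```

```text
time_s: 3.02
tcp_pos: [0.5447, -0.298, 0.2324]
eef_rot: [-0.096, -0.7, -0.096, 0.701]
ft_force: [0.8, -0.1, -4.8]
gripper_width: 0.0386
time_s: 3.43
tcp_pos: [0.5444, -0.2977, 0.2795]
eef_rot: [-0.096, -0.7, -0.097, 0.701]
ft_force: [-1.5, 0.8, -5.3]
gripper_width: 0.0387
t 3.43 tcp [ 0.5444 -0.2977  0.2795] yaw -74.32 tilt [-0.0013  0.0005] F [-1.5  0.8 -5.3] w 0.0387 q7 -0.90
tool shift [-0.0003 -0.2918 -0.0843]
spin(tool) -0.0142
```

View pics/lift.png

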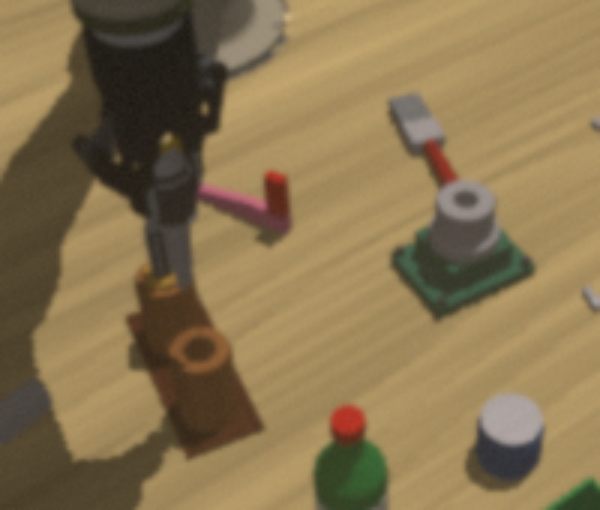

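The picture shows the chuck lifted upright clear of the rack. The empty cup is at (200,350) and the socket mouth at (466,200). Carrying it over the socket.

```bash
python3 -m pendant '{"fingers":[0,0,0,0,0],"linear":[[0,-0.015,-0.0043],[0,-0.03,-0.0087],[0,-0.0335,-0.0097],[0,-0.0335,-0.0097],[0,-0.0335,-0.0097]],"spin":[0,0,0,0,0]}'
python3 -m pendant '{"fingers":[0,0,0,0,0],"linear":[[0,-0.0335,-0.0097],[0,-0.0335,-0.0097],[0,-0.0335,-0.0097],[0,-0.03,-0.0087],[0,-0.0158,-0.0045]],"spin":[0,0,0,0,0]}'
python3 -m pendant '{"fingers":[0,0,0,0,0],"linear":[[0.02,0,0],[0.02,0,0],[0,0,0],[0,0,0],[0,0,0]],"spin":[-0.05,-0.05,0,0,0]}'
python3 to.py .5467 .006 .24 112
python3 - <<'E'
from h import *
from plant import *
for n in("scene","top"):
    f=grab_frame(n);pickle.dump(f,open(n+'2.pkl','wb'))
S=pickle.load(open('scene2.pkl','rb'));T=pickle.load(open('top2.pkl','rb'))
g=lambda f,u,v:cv2.resize(f['frame'][v-60:v+50,u-35:u+35],None,fx=5,fy=5,interpolation=cv2.INTER_CUBIC)
cv2.imwrite('pics/over.png',np.hstack([g(S,272,170),g(T,245,190)]))
E
```

```text
time_s: 3.95
tcp_pos: [0.5457, -0.1446, 0.279]
eef_rot: [-0.096, -0.7, -0.097, 0.701]
ft_force: [1.0, 0.2, -3.2]
gripper_width: 0.0381
time_s: 4.37
tcp_pos: [0.5468, 0.0109, 0.2793]
eef_rot: [-0.097, -0.7, -0.099, 0.701]
ft_force: [-0.4, 0.7, -4.3]
gripper_width: 0.0386
time_s: 4.78
tcp_pos: [0.5477, 0.0057, 0.2404]
eef_rot: [-0.131, -0.695, -0.131, 0.695]
ft_force: [0.2, 0.2, -3.5]
gripper_width: 0.0385
t 4.78 tcp [0.5477 0.0057 0.2404] yaw -68.69 tilt [-0.0006  0.    ] F [ 0.2  0.2 -3.5] w 0.0385 q7 -1.38
tool shift [ 0.0005 -0.0007  0.0008]
spin(tool) -0.012
```

View pics/over.png

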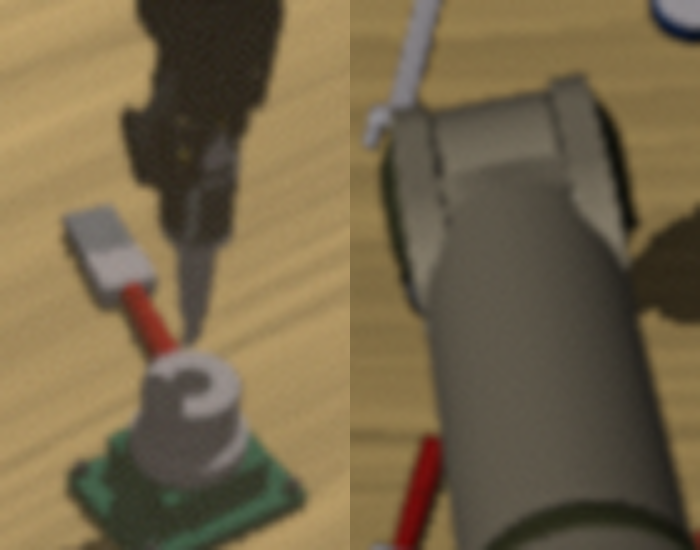

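The scene crop shows the tang tip at (192,340), just over the dark bore at (197,380). I'll check the alignment numerically.

Run:
```python
from h import *
S=pickle.load(open('scene2.pkl','rb'))
for p in([.5477,.0057,.134],[.5477,.0057,.204],[.5467,.006,.1],[.5477,.0057,.156]): print(p,proj(S,np.array(p)), (proj(S,np.array(p))-[237,110])*5)
g=cv2.cvtColor(S['frame'],6)
for r in (162,164,166,168,170,172,174,176): print(r,g[r,262:290])
```

```text
[0.5477, 0.0057, 0.134] [275.12159062 177.42568021] [190.60795312 337.12840104]
[0.5477, 0.0057, 0.204] [276.03228674 158.9271954 ] [195.1614337  244.63597702]
[0.5467, 0.006, 0.1] [274.5724867  185.64469741] [187.86243352 378.22348707]
[0.5477, 0.0057, 0.156] [275.3994766  171.77852499] [191.997383   308.89262496]
162 [149 149 150 148 144 140 138 139 138 128 104  78  74  73  76  74  76  93
 120 141 144 145 146 143 145 144 141 141]
164 [149 148 145 146 140 138 137 139 138 128 102  76  74  70  76  73  77  95
 127 140 143 144 141 141 143 143 145 148]
166 [118 111 106 103  96  98 114 135 139 133 107  81  72  71  72  72  83 107
 137 145 145 145 147 146 149 150 148 149]
168 [ 65  68  73  75  74  96 123 142 144 137 115  87  74  70  71  74  90 118
 142 148 147 149 148 147 143 141 139 140]
170 [ 59  63  68  74  83 107 136 142 143 135 116  85  72  74  73  76  98 131
 147 148 144 140 141 138 140 139 143 145]
172 [ 66  61  64  72  77  88 109 131 142 144 128  94  76  71  74  79 106 135
 140 141 138 140 143 145 146 151 152 154]
174 [ 89  65  61  63  69  73  82 102 129 141 137 113  85  73  80 103 130 144
 145 146 147 148 150 152 152 150 150 146]
176 [124  87  66  60  65  70  74  79 100 126 126 110  83  76  84 116 140 145
 150 151 153 152 150 147 142 142 136 135]
```

```bash
python3 -m pendant '{"fingers":[0,0,0,0,0],"linear":[[0.008,-0.0006,0.0007],[0.008,0,0],[0.008,0,0],[0.008,0,0],[0.008,0,0]],"spin":[0,0,0,0,0]}'
python3 -m pendant '{"fingers":[0,0,0,0,0],"linear":[[0.006,0,0],[0.006,0,0],[0.006,0,0],[0.006,0,0],[0.006,0,0]],"spin":[0,0,0,0,0]}'
python3 to.py .5467 .006 .152 112
```

```text
time_s: 5.3
tcp_pos: [0.5466, 0.006, 0.1992]
eef_rot: [-0.131, -0.695, -0.131, 0.695]
ft_force: [-0.5, 0.6, -4.4]
gripper_width: 0.0387
time_s: 5.72
tcp_pos: [0.5469, 0.006, 0.1697]
eef_rot: [0.131, 0.695, 0.131, -0.695]
ft_force: [0.3, 1.0, -4.9]
gripper_width: 0.0387
t 5.72 tcp [0.5469 0.006  0.1697] yaw -68.58 tilt [0.0001 0.    ] F [ 0.3  1.  -4.9] w 0.0387 q7 -1.40
tool shift [ 0.0177 -0.0001  0.0002]
spin(tool) -0.0102
```

```bash
python3 -m pendant '{"fingers":[0,0,0,0,0],"linear":[[0.004,0,0],[0.003,0,0],[0.003,0,0],[0.002,0,0],[0.001,0,0]],"spin":[0,0,0,0,0]}'
python3 -m pendant '{"fingers":[0,0,0,0,0],"linear":[[0.001,0,0],[0.001,0,0],[0.001,0,0],[0,0,0],[0,0,0]],"spin":[0,0,0,0,0]}'
python3 to.py .5467 .006 .152 112
```

```text
time_s: 6.13
tcp_pos: [0.5468, 0.006, 0.1571]
eef_rot: [-0.131, -0.695, -0.131, 0.695]
ft_force: [0.3, -0.1, -4.1]
gripper_width: 0.0387
time_s: 6.55
tcp_pos: [0.5468, 0.006, 0.1543]
eef_rot: [0.131, 0.695, 0.131, -0.695]
ft_force: [0.2, -0.1, -3.8]
gripper_width: 0.0382
t 6.55 tcp [0.5468 0.006  0.1543] yaw -68.58 tilt [0.0001 0.    ] F [ 0.2 -0.1 -3.8] w 0.0382 q7 -1.41
tool shift [ 0.0023 -0.      0.0001]
spin(tool) -0.0102
```

```bash
python3 -m pendant '{"fingers":[0,0,0,0,0],"linear":[[0.0005,0,0],[0.0005,0,0],[0.0005,0,0],[0,0,0],[0,0,0]],"spin":[0,0,0,0,0]}'
python3 -m pendant '{"fingers":[0,0,0,0,0],"linear":[[0.0005,0,0],[0.0005,0,0],[0,0,0],[0,0,0],[0,0,0]],"spin":[0,0,0,0,0]}'
python3 to.py .5467 .006 .152 112
```

```text
time_s: 6.97
tcp_pos: [0.5468, 0.006, 0.1527]
eef_rot: [-0.131, -0.695, -0.131, 0.695]
ft_force: [-0.3, 0.1, -4.0]
gripper_width: 0.0385
time_s: 7.38
tcp_pos: [0.547, 0.006, 0.1521]
eef_rot: [0.131, 0.695, 0.131, -0.695]
ft_force: [-0.9, 0.9, 3.1]
gripper_width: 0.0386
t 7.38 tcp [0.547  0.006  0.1521] yaw -68.58 tilt [0.0006 0.0001] F [-0.9  0.9  3.1] w 0.0386 q7 -1.41
tool shift [ 0.0001 -0.0001  0.0003]
spin(tool) -0.0101
```

On the ring with about 7 N. Twisting.

```bash
python3 -m pendant '{"fingers":[0,0,0,0,0],"linear":[[0,0,0],[0,0,0],[0,0,0],[0,0,0],[0,0,0]],"spin":[0.04,0.04,0.04,0,0]}'
python3 to.py .5467 .006 .13 106
```

```text
time_s: 7.8
tcp_pos: [0.5471, 0.006, 0.152]
eef_rot: [0.09, 0.702, 0.09, -0.701]
ft_force: [0.2, -0.4, 4.1]
gripper_width: 0.0385
t 7.80 tcp [0.5471 0.006  0.152 ] yaw -75.39 tilt [ 0.0007 -0.0001] F [ 0.2 -0.4  4.1] w 0.0385 q7 -1.49
tool shift [ 0.022  -0.0001  0.0004]
spin(tool) -0.0242
```

```bash
python3 -m pendant '{"fingers":[0,0,0,0,0],"linear":[[0,0,0],[0,0,0],[0,0,0],[0,0,0],[0,0,0]],"spin":[0.03,0.03,0.03,0.03,0]}'
python3 -m pendant '{"fingers":[0,0,0,0,0],"linear":[[0,0,0],[0,0,0],[0,0,0],[0,0,0],[0,0,0]],"spin":[0.03,0.03,0.03,0.03,0]}'
python3 to.py .5467 .006 .13 106;python3 -c "
from plant import *
print(sense()['wrist_torque'])"
```

```text
time_s: 8.22
tcp_pos: [0.5469, 0.006, 0.1518]
eef_rot: [0.046, 0.706, 0.046, -0.705]
ft_force: [-0.4, 0.0, 4.8]
gripper_width: 0.0386
time_s: 8.63
tcp_pos: [0.5467, 0.006, 0.1517]
eef_rot: [-0.004, -0.707, -0.004, 0.707]
ft_force: [0.9, -0.4, 3.6]
gripper_width: 0.0384
t 8.63 tcp [0.5467 0.006  0.1517] yaw -89.36 tilt [-0.0002 -0.0001] F [ 0.9 -0.4  3.6] w 0.0384 q7 -1.67
tool shift [0.0217 0.     0.    ]
spin(tool) -0.268
[-0.03076286 -0.08486058  0.03956365]
```

```bash
python3 -m pendant '{"fingers":[0,0,0,0,0],"linear":[[0,0,0],[0,0,0],[0,0,0],[0,0,0],[0,0,0]],"spin":[0.03,0.03,0.03,0.03,0]}'
python3 -m pendant '{"fingers":[0,0,0,0,0],"linear":[[0,0,0],[0,0,0],[0,0,0],[0,0,0],[0,0,0]],"spin":[0.03,0.03,0.03,0.03,0]}'
python3 to.py .5467 .006 .13 106
```

```text
time_s: 9.05
tcp_pos: [0.5465, 0.0061, 0.1516]
eef_rot: [0.038, -0.706, 0.038, 0.706]
ft_force: [-0.9, 0.8, 0.3]
gripper_width: 0.0386
time_s: 9.47
tcp_pos: [0.5466, 0.0061, 0.1516]
eef_rot: [0.081, -0.702, 0.081, 0.703]
ft_force: [-0.0, 0.2, -2.4]
gripper_width: 0.0385
t 9.47 tcp [0.5466 0.0061 0.1516] yaw -103.10 tilt [-0.0005 -0.0001] F [-0.   0.2 -2.4] w 0.0385 q7 -1.84
tool shift [ 0.0216  0.0001 -0.0001]
spin(tool) -0.508
```

```bash
python3 -m pendant '{"fingers":[0,0,0,0,0],"linear":[[0.0004,0,0],[0.0004,0,0],[0,0,0],[0,0,0],[0,0,0]],"spin":[0,0,0,0,0]}'
python3 to.py .5467 .006 .13 106
```

```text
time_s: 9.88
tcp_pos: [0.5468, 0.006, 0.1508]
eef_rot: [0.08, -0.703, 0.08, 0.703]
ft_force: [1.0, 0.2, -4.8]
gripper_width: 0.0386
t 9.88 tcp [0.5468 0.006  0.1508] yaw -102.96 tilt [-0.0002 -0.    ] F [ 1.   0.2 -4.8] w 0.0386 q7 -1.83
tool shift [ 0.0208 -0.      0.0001]
spin(tool) -0.5054
```

The ring force is gone, so the tang is entering the slot. Lowering gently.

```bash
python3 -m pendant '{"fingers":[0,0,0,0,0],"linear":[[0.0005,0,0],[0.0005,0,0],[0.0005,0,0],[0.0005,0,0],[0,0,0]],"spin":[0,0,0,0,0]}'
python3 to.py .5467 .006 .13 106
```

```text
time_s: 10.3
tcp_pos: [0.5468, 0.006, 0.1489]
eef_rot: [0.08, -0.703, 0.08, 0.703]
ft_force: [0.7, -0.1, -3.7]
gripper_width: 0.0386
t 10.30 tcp [0.5468 0.006  0.1489] yaw -102.96 tilt [-0. -0.] F [ 0.7 -0.1 -3.7] w 0.0386 q7 -1.83
tool shift [0.0189 0.     0.0001]
spin(tool) -0.5054
```

```bash
python3 -m pendant '{"fingers":[0,0,0,0,0],"linear":[[0.0005,0,0],[0.0005,0,0],[0.0005,0,0],[0.0005,0,0],[0,0,0]],"spin":[0,0,0,0,0]}'
python3 to.py .5467 .006 .13 106
```

```text
time_s: 10.72
tcp_pos: [0.5468, 0.006, 0.1469]
eef_rot: [-0.08, 0.703, -0.08, -0.703]
ft_force: [1.2, -0.1, -4.3]
gripper_width: 0.0388
t 10.72 tcp [0.5468 0.006  0.1469] yaw -102.96 tilt [0. 0.] F [ 1.2 -0.1 -4.3] w 0.0388 q7 -1.83
tool shift [0.0169 0.0001 0.0001]
spin(tool) -0.5054
```

```bash
python3 -m pendant '{"fingers":[0,0,0,0,0],"linear":[[0.001,0,0],[0.001,0,0],[0.001,0,0],[0.001,0,0],[0.001,0,0]],"spin":[0.02,0.02,0,0,0]}'
python3 -m pendant '{"fingers":[0,0,0,0,0],"linear":[[0.001,0,0],[0.001,0,0],[0.001,0,0],[0.001,0,0],[0,0,0]],"spin":[0,0,0,0,0]}'
python3 to.py .5467 .006 .13 106
```

```text
time_s: 11.13
tcp_pos: [0.5468, 0.0061, 0.1418]
eef_rot: [-0.094, 0.701, -0.094, -0.701]
ft_force: [0.8, 1.6, -3.2]
gripper_width: 0.0385
time_s: 11.55
tcp_pos: [0.5469, 0.0063, 0.1378]
eef_rot: [-0.094, 0.701, -0.094, -0.701]
ft_force: [1.5, 3.4, -5.0]
gripper_width: 0.0382
t 11.55 tcp [0.5469 0.0063 0.1378] yaw -105.23 tilt [0.0002 0.0003] F [ 1.5  3.4 -5. ] w 0.0382 q7 -1.86
tool shift [0.0078 0.0004 0.0001]
spin(tool) -0.5451
```

```bash
python3 -m pendant '{"fingers":[0,0,0,0,0],"linear":[[0.001,0,0],[0.001,0,0],[0.001,0,0],[0.001,0,0],[0,0,0]],"spin":[0,0,0,0,0]}'
python3 to.py .5467 .006 .13 106
```

```text
time_s: 11.97
tcp_pos: [0.5471, 0.0065, 0.1339]
eef_rot: [-0.094, 0.701, -0.093, -0.701]
ft_force: [3.3, 4.6, -3.5]
gripper_width: 0.0383
t 11.97 tcp [0.5471 0.0065 0.1339] yaw -105.23 tilt [0.0006 0.0005] F [ 3.3  4.6 -3.5] w 0.0383 q7 -1.86
tool shift [0.0039 0.0006 0.0002]
spin(tool) -0.545
```

```bash
python3 -m pendant '{"fingers":[0,0,0,0,0],"linear":[[0,-0.0006,-0.0003],[0.0005,0,0],[0.0005,0,0],[0.0005,0,0],[0,0,0]],"spin":[0,0,0,0,0]}'
python3 to.py .5467 .006 .13 106
```

```text
time_s: 12.38
tcp_pos: [0.5472, 0.0067, 0.1324]
eef_rot: [0.094, -0.701, 0.094, 0.701]
ft_force: [1.6, 4.1, -2.6]
gripper_width: 0.0384
t 12.38 tcp [0.5472 0.0067 0.1324] yaw -105.25 tilt [-0.      0.0001] F [ 1.6  4.1 -2.6] w 0.0384 q7 -1.86
tool shift [0.0024 0.0008 0.0003]
spin(tool) -0.5454
```

```bash
python3 -m pendant '{"fingers":[0,0,0,0,0],"linear":[[0.0004,0,0],[0.0004,0,0],[0.0004,0,0],[0,0,0],[0,0,0]],"spin":[0,0,0,0,0]}'
python3 to.py .5467 .006 .13 106
```

```text
time_s: 12.8
tcp_pos: [0.5473, 0.0067, 0.1312]
eef_rot: [-0.094, 0.701, -0.094, -0.701]
ft_force: [2.0, 5.1, -0.8]
gripper_width: 0.0382
t 12.80 tcp [0.5473 0.0067 0.1312] yaw -105.24 tilt [0.     0.0002] F [ 2.   5.1 -0.8] w 0.0382 q7 -1.86
tool shift [0.0012 0.0008 0.0004]
spin(tool) -0.5453
```

```bash
python3 -m pendant '{"fingers":[0,0,0,0,0],"linear":[[0.0004,-0.0005,-0.0001],[0.0004,0,0],[0.0004,0,0],[0,0,0],[0,0,0]],"spin":[0,0,0,0,0]}' 110
python3 to.py .5467 .006 .13 106
```

```text
time_s: 13.22
tcp_pos: [0.5474, 0.0068, 0.1304]
eef_rot: [-0.094, 0.701, -0.094, -0.701]
ft_force: [0.6, 4.1, 5.0]
gripper_width: 0.0382
t 13.22 tcp [0.5474 0.0068 0.1304] yaw -105.26 tilt [ 0.     -0.0001] F [0.6 4.1 5. ] w 0.0382 q7 -1.86
tool shift [0.0004 0.001  0.0004]
spin(tool) -0.5456
```

```bash
python3 -m pendant '{"fingers":[0,0,0,0,0],"linear":[[0.0004,0,0],[0.0004,0,0],[0,0,0],[0,0,0],[0,0,0]],"spin":[0,0,0,0,0]}'
python3 to.py .5467 .006 .13 106
```

```text
time_s: 13.63
tcp_pos: [0.5475, 0.0068, 0.1303]
eef_rot: [-0.094, 0.701, -0.094, -0.701]
ft_force: [-1.9, 3.1, 14.3]
gripper_width: 0.0383
t 13.63 tcp [0.5475 0.0068 0.1303] yaw -105.26 tilt [0.0006 0.0001] F [-1.9  3.1 14.3] w 0.0383 q7 -1.86
tool shift [0.0003 0.001  0.0005]
spin(tool) -0.5456
```

```bash
python3 -m pendant '{"fingers":[0,0,0,0,0],"linear":[[0.0004,0,0],[0.0004,0,0],[0,0,0],[0,0,0],[0,0,0]],"spin":[0,0,0,0,0]}'
python3 to.py .5467 .006 .13 106
```

```text
time_s: 14.05
tcp_pos: [0.5476, 0.0068, 0.1301]
eef_rot: [-0.094, 0.701, -0.094, -0.7]
ft_force: [-2.8, 3.4, 22.7]
gripper_width: 0.0381
t 14.05 tcp [0.5476 0.0068 0.1301] yaw -105.27 tilt [0.0011 0.0002] F [-2.8  3.4 22.7] w 0.0381 q7 -1.86
tool shift [0.0001 0.001  0.0006]
spin(tool) -0.5457
```

The net push is 27 N and the chuck no longer moves, so it is home. Relieving the push and opening.

```bash
python3 -m pendant '{"fingers":[0,0,0,0,0],"linear":[[-0.0005,0,0],[-0.0005,0,0],[-0.0003,0,0],[0,0,0],[0,0,0]],"spin":[0,0,0,0,0]}' 20
python3 to.py
python3 -m pendant '{"fingers":[1,1,1,1,1],"linear":[[0,0,0],[0,0,0],[0,0,0],[0,0,0],[0,0,0]],"spin":[0,0,0,0,0]}'
python3 -m pendant '{"fingers":[1,1,1,1,1],"linear":[[0,0,0],[0,0,0],[-0.01,0,0],[-0.02,0,0],[-0.03,0,0]],"spin":[0,0,0,0,0]}'
python3 -m pendant '{"fingers":[1,1,1,1,1],"linear":[[-0.03,0,0],[-0.03,0,0],[-0.02,0,0],[0,0,0],[0,0,0]],"spin":[0,0,0,0,0]}'
python3 to.py .613 .273 .25 90
```

```text
time_s: 14.47
tcp_pos: [0.5474, 0.0068, 0.1303]
eef_rot: [-0.094, 0.701, -0.094, -0.701]
ft_force: [-0.9, 3.2, 8.5]
gripper_width: 0.0378
t 14.47 tcp [0.5474 0.0068 0.1303] yaw -105.26 tilt [ 0.0002 -0.    ] F [-0.9  3.2  8.5] w 0.0378 q7 -1.86
time_s: 14.88
tcp_pos: [0.5472, 0.0066, 0.1295]
eef_rot: [0.094, -0.701, 0.094, 0.701]
ft_force: [-1.1, 0.1, -0.2]
gripper_width: 0.0854
time_s: 15.3
tcp_pos: [0.5462, 0.0069, 0.1892]
eef_rot: [0.093, -0.699, 0.094, 0.702]
ft_force: [0.2, -0.4, -0.8]
gripper_width: 0.0852
time_s: 15.72
tcp_pos: [0.5478, 0.007, 0.2714]
eef_rot: [-0.094, 0.702, -0.094, -0.7]
ft_force: [-1.1, 0.1, -0.4]
gripper_width: 0.0854
t 15.72 tcp [0.5478 0.007  0.2714] yaw -105.25 tilt [0.003  0.0005] F [-1.1  0.1 -0.4] w 0.0854 q7 -1.89
tool shift [ 0.0218 -0.2738  0.0072]
spin(tool) -0.2662
```

Run:
```python
from h import *
from plant import *
for n in("scene","top"):
    f=grab_frame(n);pickle.dump(f,open(n+'3.pkl','wb'));C=cloud(f)
    m=(abs(C[...,0]-.61)<.03)&(abs(C[...,1]-.275)<.03)
    for lo,hi in((.03,.05),(.05,.07),(.07,.074),(.074,.085)):
        p=C[m&(C[...,2]>lo)&(C[...,2]<hi)]
        if len(p):print(n,lo,len(p),p.mean(0).round(4),p.min(0).round(4),p.max(0).round(4))
    for a in np.arange(.45,.60,.02):
        p=C[(abs(C[...,0]-a)<.01)&(abs(C[...,1]-.275)<.025)&(C[...,2]>.006)]
        if len(p):print('  bar',a.round(2),len(p),p.mean(0).round(4),np.ptp(p[:,1]).round(4))
    m=(np.hypot(C[...,0]-.547,C[...,1]-.007)<.03)&(C[...,2]>.13)
    p=C[m];print(' chuck top',len(p),p[:,2].max(),np.histogram(p[:,2],bins=np.arange(.13,.19,.005))[0],p[p[:,2]>.165].mean(0))
S=pickle.load(open('scene3.pkl','rb'))
cv2.imwrite('pics/home.png',np.hstack([cv2.resize(S['frame'][130:210,240:320],None,fx=5,fy=5),cv2.resize(S['frame'][120:200,310:390],None,fx=5,fy=5)]))
```

```text
scene 0.03 37 [0.617  0.2687 0.0402] [0.6017 0.2634 0.0301] [0.6269 0.2776 0.05  ]
scene 0.05 38 [0.6176 0.2684 0.0606] [0.6014 0.2622 0.0501] [0.6267 0.2785 0.07  ]
scene 0.07 10 [0.6141 0.2702 0.0721] [0.6028 0.266  0.0711] [0.6249 0.2778 0.0738]
scene 0.074 18 [0.6149 0.2723 0.0764] [0.6036 0.2642 0.0745] [0.6245 0.2791 0.0786]
  bar 0.47 7 [0.4724 0.2782 0.0075] 0.0102
  bar 0.49 11 [0.4902 0.2791 0.0088] 0.0155
  bar 0.51 16 [0.5103 0.2765 0.0118] 0.0123
  bar 0.53 20 [0.5306 0.2749 0.0146] 0.012
  bar 0.55 24 [0.5507 0.2747 0.0161] 0.017
  bar 0.57 29 [0.5706 0.273  0.0176] 0.0143
  bar 0.59 29 [0.5905 0.2712 0.0187] 0.0128
 chuck top 664 0.6309961258276272 [13 21 18 16 14 36 27 23 40  3  0] [0.56143941 0.00354138 0.43557156]
top 0.03 10 [0.6086 0.2703 0.0411] [0.6    0.2681 0.0306] [0.6184 0.2794 0.0476]
top 0.05 13 [0.6087 0.2714 0.0622] [0.5992 0.268  0.0504] [0.6209 0.2784 0.0698]
top 0.07 6 [0.6134 0.2753 0.0721] [0.6    0.2712 0.0708] [0.6235 0.2783 0.074 ]
top 0.074 15 [0.6115 0.2735 0.0775] [0.6025 0.2701 0.0741] [0.6227 0.2773 0.0824]
  bar 0.45 9 [0.4495 0.2816 0.0081] 0.0374
  bar 0.47 21 [0.4709 0.2771 0.0094] 0.0338
  bar 0.49 22 [0.4899 0.2797 0.01  ] 0.0379
  bar 0.51 27 [0.5104 0.2783 0.0143] 0.0268
  bar 0.53 25 [0.5307 0.2783 0.0167] 0.0332
  bar 0.55 27 [0.5505 0.2777 0.0205] 0.019
  bar 0.57 28 [0.5706 0.2767 0.0225] 0.0318
  bar 0.59 34 [0.5903 0.2767 0.0213] 0.0383
 chuck top 556 0.6770351760013144 [0 0 0 0 0 0 0 0 0 0 0] [0.54656041 0.00708776 0.6433392 ]
```

View pics/home.png

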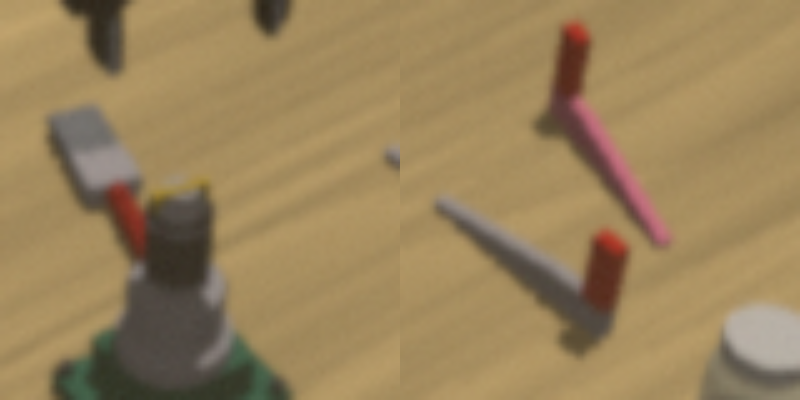

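The picture shows the chuck seated, with its body underside just above the nose, and the drift post at (605,270) in the right half. The pink decoy lies behind it. Moving to the drift's post at (0.613, 0.273).

```bash
python3 -m pendant '{"fingers":[1,1,1,1,1],"linear":[[0,-0.0274,0.0007],[0,-0.0274,0.0007],[0,-0.0274,0.0007],[0,-0.0274,0.0007],[0,-0.0274,0.0007]],"spin":[0,0,0,0,0]}'
python3 -m pendant '{"fingers":[1,1,1,1,1],"linear":[[0,-0.0274,0.0007],[0,-0.0274,0.0007],[0,-0.0274,0.0007],[0,-0.0274,0.0007],[0,-0.0274,0.0007]],"spin":[0,0,0,0,0]}'
python3 -m pendant '{"fingers":[1,1,1,1,1],"linear":[[0.03,0,0],[0.03,0,0],[0.03,0,0],[0,0,0],[0,0,0]],"spin":[-0.08,-0.08,-0.07,0,0]}'
python3 to.py .613 .273 .052 -92.5
```

```text
time_s: 16.23
tcp_pos: [0.5796, 0.1411, 0.2682]
eef_rot: [0.093, -0.7, 0.094, 0.702]
ft_force: [-0.1, -0.2, 0.0]
gripper_width: 0.0855
time_s: 16.65
tcp_pos: [0.6123, 0.2742, 0.2679]
eef_rot: [0.093, -0.7, 0.094, 0.702]
ft_force: [0.6, -0.8, 0.2]
gripper_width: 0.0854
time_s: 17.07
tcp_pos: [0.6116, 0.2723, 0.1775]
eef_rot: [0.013, -0.705, 0.015, 0.709]
ft_force: [-0.6, 0.2, -0.0]
gripper_width: 0.0856
t 17.07 tcp [0.6116 0.2723 0.1775] yaw -92.21 tilt [-0.0049 -0.0024] F [-0.6  0.2 -0. ] w 0.0856 q7 -2.09
tool shift [ 0.1255 -0.001  -0.002 ]
spin(tool) 0.005
```

```bash
python3 -m pendant '{"fingers":[1,1,1,1,1],"linear":[[0.03,-0.001,-0.001],[0.03,0,0],[0.03,0,0],[0.025,0,0],[0.0105,0,0]],"spin":[0,0,0,0,0]}' 40
python3 -m pendant '{"fingers":[0,0,0,0,0],"linear":[[0,0,0],[0,0,0],[0,0,0],[0,0,0],[0,0,0]],"spin":[0,0,0,0,0]}' 40
python3 -m pendant '{"fingers":[0,0,0,0,0],"linear":[[0,0,0],[0,0,0],[0,0,0],[0,0,0],[0,0,0]],"spin":[0,0,0,0,0]}' 100
python3 to.py .613 .273 .052 -92.5
```

```text
time_s: 17.48
tcp_pos: [0.6134, 0.2738, 0.0528]
eef_rot: [0.013, -0.706, 0.014, 0.708]
ft_force: [-0.2, 0.4, -0.3]
gripper_width: 0.0854
time_s: 17.9
tcp_pos: [0.6146, 0.2744, 0.056]
eef_rot: [-0.013, 0.708, -0.013, -0.706]
ft_force: [-0.6, 0.1, -0.2]
gripper_width: 0.0255
time_s: 18.32
tcp_pos: [0.6145, 0.2745, 0.0557]
eef_rot: [-0.013, 0.708, -0.012, -0.706]
ft_force: [-0.4, -0.3, 6.6]
gripper_width: 0.0123
t 18.32 tcp [0.6145 0.2745 0.0557] yaw -92.08 tilt [0.0017 0.001 ] F [-0.4 -0.3  6.6] w 0.0123 q7 -2.09
tool shift [0.0037 0.0016 0.0014]
spin(tool) 0.0073
```

```bash
python3 -m pendant '{"fingers":[0,0,0,0,0],"linear":[[-0.005,0,0],[-0.015,0,0],[-0.02,0,0],[-0.01,0,0],[0,0,0]],"spin":[0,0,0,0,0]}'
python3 to.py
python3 -m pendant '{"fingers":[0,0,0,0,0],"linear":[[0,0,0],[0,0,0],[0,0,0],[0,0,0],[0,0,0]],"spin":[-0.05,-0.1,-0.11,-0.11,-0.11]}'
python3 -m pendant '{"fingers":[0,0,0,0,0],"linear":[[0,0,0],[0,0,0],[0,0,0],[0,0,0],[0,0,0]],"spin":[-0.11,-0.11,-0.11,-0.11,-0.11]}'
python3 -m pendant '{"fingers":[0,0,0,0,0],"linear":[[0,0,0],[0,0,0],[0,0,0],[0,0,0],[0,0,0]],"spin":[-0.11,-0.11,-0.11,-0.1,-0.03]}'
python3 to.py .5668 .2245 .076 -7.6
python3 - <<'E'
from h import *
from plant import *
for n in("scene","top"):
    f=grab_frame(n);pickle.dump(f,open(n+'4.pkl','wb'))
S=pickle.load(open('scene4.pkl','rb'));T=pickle.load(open('top4.pkl','rb'))
cv2.imwrite('pics/drift.png',np.hstack([cv2.resize(S['frame'][90:230,240:380],None,fx=4,fy=4),cv2.resize(T['frame'][130:270,150:200],None,fx=4,fy=4)]))
E
```

```text
time_s: 18.73
tcp_pos: [0.615, 0.2746, 0.1068]
eef_rot: [-0.013, 0.708, -0.012, -0.706]
ft_force: [1.2, -0.6, -3.6]
gripper_width: 0.0126
t 18.73 tcp [0.615  0.2746 0.1068] yaw -92.08 tilt [0.0035 0.0017] F [ 1.2 -0.6 -3.6] w 0.0126 q7 -2.09
time_s: 19.15
tcp_pos: [0.6134, 0.274, 0.1034]
eef_rot: [-0.158, -0.689, -0.157, 0.69]
ft_force: [0.1, -0.4, -2.6]
gripper_width: 0.0125
time_s: 19.57
tcp_pos: [0.6134, 0.2739, 0.1033]
eef_rot: [-0.339, -0.62, -0.339, 0.621]
ft_force: [0.4, -0.1, -2.5]
gripper_width: 0.0124
time_s: 19.98
tcp_pos: [0.6134, 0.2736, 0.1032]
eef_rot: [-0.471, -0.527, -0.471, 0.528]
ft_force: [0.2, 0.2, -1.8]
gripper_width: 0.0125
t 19.98 tcp [0.6134 0.2736 0.1032] yaw -6.44 tilt [-0.0014 -0.0002] F [ 0.2  0.2 -1.8] w 0.0125 q7 -1.00
tool shift [ 0.0273 -0.0408  0.054 ]
spin(tool) 0.0202
```

View pics/drift.png

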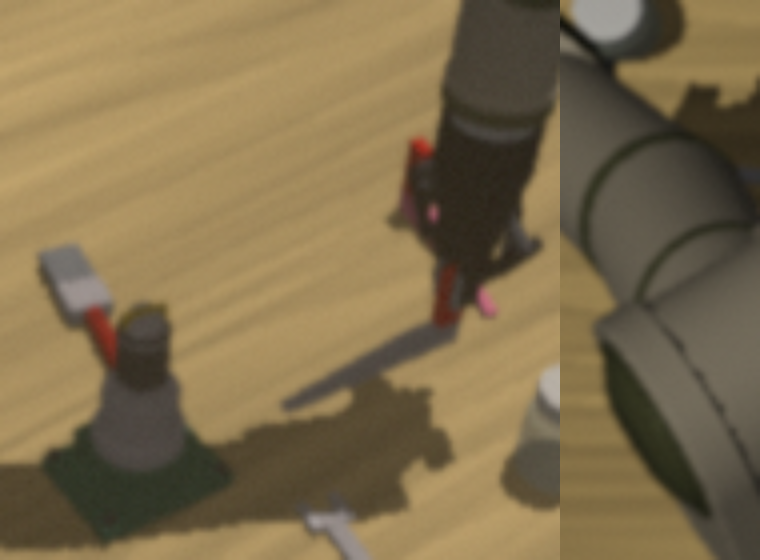

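The drift is held with its tip at crop (290,405), pointing toward −y. I'll check its tip position and height numerically.

Run:
```python
from h import *
S=pickle.load(open('scene4.pkl','rb'));C=cloud(S)
for z in(.04,.045,.05): p=np.array([.5957,.1166,z]);print(z,proj(S,p),onz(S,312,191.5,z).round(4))
h=np.array([.6134,.2736]);d=np.array([np.cos(np.radians(-96.44)),np.sin(np.radians(-96.44))]);n=np.array([-d[1],d[0]])
m=(C[...,2]>.028)&(C[...,2]<.2);P=C[m];s=(P[:,:2]-h)@d;w=(P[:,:2]-h)@n
k=(abs(w)<.03)&(s>.02)&(s<.18);P,s,w=P[k],s[k],w[k]
for a in np.arange(.02,.18,.01):
    q=(s>=a)&(s<a+.01)
    if q.sum()>2: print(a.round(2),q.sum(),'z',np.percentile(P[q,2],[2,50,98]).round(4),'w',np.percentile(w[q],[2,50,98]).round(4))
print('smax',s.max())
g=cv2.cvtColor(S['frame'],6)
for r in range(184,197): print(r,g[r,306:326])
```

```text
0.04 [311.13834927 193.49361315] [0.5907 0.1249 0.04  ]
0.045 [311.29527013 192.35468323] [0.5942 0.121  0.045 ]
0.05 [311.45307202 191.20948916] [0.5977 0.1171 0.05  ]
0.02 48 z [0.0529 0.1851 0.1986] w [-0.0159  0.0054  0.0199]
0.03 23 z [0.0453 0.0642 0.0723] w [-0.0044  0.0052  0.0082]
0.04 19 z [0.0459 0.0664 0.0721] w [-0.0045  0.0046  0.0076]
0.05 19 z [0.0497 0.065  0.07  ] w [-0.003   0.0052  0.0085]
0.06 18 z [0.0452 0.064  0.0706] w [-0.0034  0.0045  0.0083]
0.07 18 z [0.0471 0.063  0.0681] w [-0.0052  0.0051  0.0071]
0.08 20 z [0.0445 0.0612 0.0682] w [-0.0045  0.0044  0.0095]
0.09 14 z [0.0487 0.0604 0.0644] w [-0.0053  0.005   0.0071]
0.1 17 z [0.047 0.06  0.064] w [-0.0032  0.0042  0.0082]
0.11 17 z [0.0466 0.0573 0.0629] w [-0.0046  0.0042  0.0077]
0.12 15 z [0.0465 0.0557 0.058 ] w [-0.0051  0.0033  0.0055]
0.13 15 z [0.0488 0.054  0.057 ] w [-0.0054  0.0024  0.0068]
0.14 11 z [0.0478 0.0522 0.0565] w [-0.0019  0.0059  0.0081]
0.15 12 z [0.0465 0.0524 0.0541] w [-0.0059  0.001   0.006 ]
0.16 4 z [0.0491 0.0523 0.0547] w [0.0014 0.0045 0.0077]
smax 0.16189176734965713
[... 410 characters left out ...]
 78  83  94 108
 122 135]
189 [144 145 144 139 129 116 103  91  79  75  73  79  82  88  98 109 121 133
 139 142]
190 [142 144 138 131 110  90  80  78  76  77  85  89  99 111 122 132 139 144
 143 141]
191 [141 139 136 130 107  85  79  82  85  94 105 115 123 134 140 140 143 140
 138 131]
192 [138 137 137 133 115 100  95 103 108 120 129 131 134 139 139 141 137 131
 121 111]
193 [138 139 137 136 129 123 118 124 129 134 136 132 125 122 120 120 120 111
  92  83]
194 [131 134 134 135 133 127 114 116 119 119 119 112  94  88  88  87  87  84
  79  77]
195 [116 117 114 118 115 108  94  85  85  87  86  86  73  71  73  73  75  73
  74  76]
196 [85 85 83 81 84 83 76 74 74 71 70 73 71 74 75 73 76 72 76 76]
```

The drift is level, with its underside at about TCP−0.0555. Lining it up with the slot.

```bash
python3 -m pendant '{"fingers":[0,0,0,0,0],"linear":[[0,-0.008,0.01],[0,-0.01,0.015],[0,-0.01,0.015],[0,-0.008,0.01],[0,-0.0045,0.004]],"spin":[-0.023,0,0,0,0]}'
python3 -m pendant '{"fingers":[0,0,0,0,0],"linear":[[0.01,0,0],[0.008,0,0],[0.004,0,0],[0,0,0],[0,0,0]],"spin":[0,0,0,0,0]}'
python3 to.py .5671 .2288 .074 -5.1
```

```text
time_s: 20.5
tcp_pos: [0.567, 0.2224, 0.1039]
eef_rot: [-0.475, -0.523, -0.475, 0.525]
ft_force: [0.3, -0.1, -2.6]
gripper_width: 0.0125
time_s: 20.92
tcp_pos: [0.5682, 0.2251, 0.0815]
eef_rot: [-0.476, -0.523, -0.476, 0.523]
ft_force: [0.5, 0.1, -1.5]
gripper_width: 0.0128
t 20.92 tcp [0.5682 0.2251 0.0815] yaw -5.36 tilt [-0.0009  0.    ] F [ 0.5  0.1 -1.5] w 0.0128 q7 -1.01
tool shift [ 0.0075 -0.0014 -0.0036]
spin(tool) -0.0046
```

```bash
python3 -m pendant '{"fingers":[0,0,0,0,0],"linear":[[0.003,-0.0014,0],[0.003,0,0.005],[0.001,0,0.005],[0,0,0.004],[0,0,0]],"spin":[-0.005,0,0,0,0]}'
python3 -m pendant '{"fingers":[0,0,0,0,0],"linear":[[0.0006,0,0],[0.0006,0,0],[0.0006,0,0],[0,0,0],[0,0,0]],"spin":[0,0,0,0,0]}'
python3 to.py .5671 .2288 .074 -5.1
python3 - <<'E'
from h import *
from plant import *
f=grab_frame("scene");pickle.dump(f,open('scene5.pkl','wb'))
cv2.imwrite('pics/slot.png',cv2.resize(f['frame'][110:230,240:360],None,fx=5,fy=5,interpolation=cv2.INTER_CUBIC))
E
```

```text
time_s: 21.33
tcp_pos: [0.5655, 0.2087, 0.0751]
eef_rot: [-0.477, -0.522, -0.477, 0.523]
ft_force: [1.1, -0.2, -3.0]
gripper_width: 0.0129
time_s: 21.75
tcp_pos: [0.5655, 0.2108, 0.0734]
eef_rot: [0.477, 0.522, 0.477, -0.522]
ft_force: [1.0, 1.0, -2.2]
gripper_width: 0.0127
t 21.75 tcp [0.5655 0.2108 0.0734] yaw -5.08 tilt [-0.      0.0001] F [ 1.   1.  -2.2] w 0.0127 q7 -1.00
tool shift [-0.0006 -0.     -0.0181]
spin(tool) 0.0003
```

View pics/slot.png

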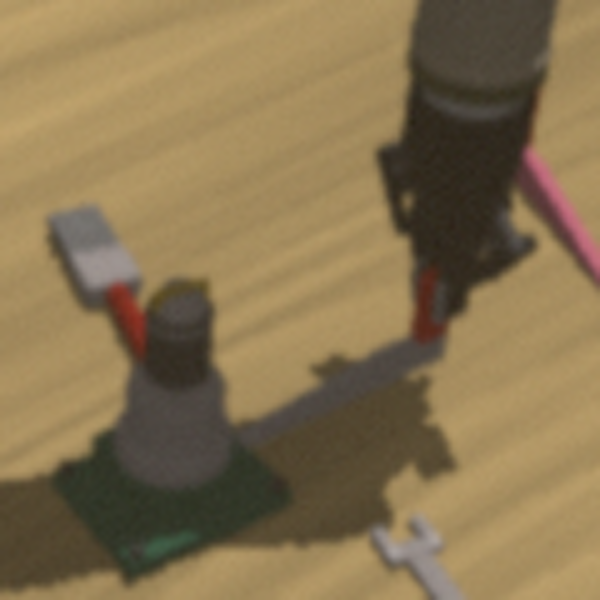

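The drift bar at (330,395) lines up with the block, and its tip is at the base edge near (245,435). Feeling for the floor height on the base top.

```bash
python3 -m pendant '{"fingers":[0,0,0,0,0],"linear":[[0.0005,0,0],[0.0005,0,0],[0,0,0],[0,0,0],[0,0,0]],"spin":[0,0,0,0,0]}'
python3 -m pendant '{"fingers":[0,0,0,0,0],"linear":[[0.0005,0,0],[0.0005,0,0],[0,0,0],[0,0,0],[0,0,0]],"spin":[0,0,0,0,0]}'
python3 to.py
```

```text
time_s: 22.22
tcp_pos: [0.5655, 0.2105, 0.0724]
eef_rot: [-0.477, -0.522, -0.477, 0.522]
ft_force: [-0.4, 0.9, -2.4]
gripper_width: 0.0129
time_s: 22.63
tcp_pos: [0.5656, 0.2106, 0.0715]
eef_rot: [-0.477, -0.522, -0.477, 0.522]
ft_force: [-0.9, 0.5, -2.2]
gripper_width: 0.0125
t 22.63 tcp [0.5656 0.2106 0.0715] yaw -5.09 tilt [-0. -0.] F [-0.9  0.5 -2.2] w 0.0125 q7 -1.00
```

```bash
python3 -m pendant '{"fingers":[0,0,0,0,0],"linear":[[0.0004,0,0],[0.0004,0,0],[0,0,0],[0,0,0],[0,0,0]],"spin":[0,0,0,0,0]}'
python3 to.py
```

```text
time_s: 23.05
tcp_pos: [0.5657, 0.2107, 0.0708]
eef_rot: [0.477, 0.522, 0.477, -0.522]
ft_force: [-0.1, 1.5, 0.9]
gripper_width: 0.0124
t 23.05 tcp [0.5657 0.2107 0.0708] yaw -5.09 tilt [0.0003 0.0002] F [-0.1  1.5  0.9] w 0.0124 q7 -1.00
```

```bash
python3 -m pendant '{"fingers":[0,0,0,0,0],"linear":[[0.0004,0,0],[0.0004,0,0],[0,0,0],[0,0,0],[0,0,0]],"spin":[0,0,0,0,0]}'
python3 to.py
```

```text
time_s: 23.47
tcp_pos: [0.5657, 0.2108, 0.0701]
eef_rot: [0.477, 0.522, 0.477, -0.522]
ft_force: [0.2, 2.4, 3.8]
gripper_width: 0.0127
t 23.47 tcp [0.5657 0.2108 0.0701] yaw -5.09 tilt [0.0004 0.0003] F [0.2 2.4 3.8] w 0.0127 q7 -1.00
```

Contact at TCP z ≈ 0.0711. Easing off and sliding in.

```bash
python3 -m pendant '{"fingers":[0,0,0,0,0],"linear":[[-0.001,0,0],[0,0,0.002],[0,0,0.002],[0,0,0.002],[0,0,0]],"spin":[0,0,0,0,0]}'
python3 to.py
python3 -m pendant '{"fingers":[0,0,0,0,0],"linear":[[0,0,0.002],[0,0,0.002],[0,0,0.002],[0,0,0],[0,0,0]],"spin":[0,0,0,0,0]}'
python3 to.py .5565 .111 .071
```

```text
time_s: 23.88
tcp_pos: [0.5649, 0.2035, 0.0707]
eef_rot: [-0.477, -0.522, -0.477, 0.522]
ft_force: [0.3, -0.7, 0.2]
gripper_width: 0.0127
t 23.88 tcp [0.5649 0.2035 0.0707] yaw -5.14 tilt [-0.0005 -0.0009] F [ 0.3 -0.7  0.2] w 0.0127 q7 -1.00
time_s: 24.3
tcp_pos: [0.5644, 0.1979, 0.0707]
eef_rot: [-0.477, -0.522, -0.477, 0.522]
ft_force: [1.1, -0.2, 1.3]
gripper_width: 0.0129
t 24.30 tcp [0.5644 0.1979 0.0707] yaw -5.12 tilt [-0.0004 -0.0008] F [ 1.1 -0.2  1.3] w 0.0129 q7 -0.99
tool shift [-0.0002 -0.0001  0.0873]
```

```bash
python3 -m pendant '{"fingers":[0,0,0,0,0],"linear":[[0,0,0.002],[0,0,0.002],[0,0,0.002],[0,0,0],[0,0,0]],"spin":[0,0,0,0,0]}'
python3 to.py .5565 .111 .071
```

```text
time_s: 24.72
tcp_pos: [0.564, 0.1921, 0.0708]
eef_rot: [-0.477, -0.522, -0.477, 0.522]
ft_force: [0.1, 0.0, 1.3]
gripper_width: 0.0126
t 24.72 tcp [0.564  0.1921 0.0708] yaw -5.12 tilt [-0.0001 -0.0005] F [0.1 0.  1.3] w 0.0126 q7 -0.98
tool shift [-0.0001 -0.0002  0.0815]
```

```bash
python3 -m pendant '{"fingers":[0,0,0,0,0],"linear":[[0,0,0.003],[0,0,0.003],[0,0,0.003],[0,0,0.003],[0,0,0]],"spin":[0,0,0,0,0]}'
python3 to.py
python3 -m pendant '{"fingers":[0,0,0,0,0],"linear":[[0,0,0.003],[0,0,0.003],[0,0,0.003],[0,0,0.003],[0,0,0]],"spin":[0,0,0,0,0]}'
python3 to.py .5565 .111 .071
```

```text
time_s: 25.13
tcp_pos: [0.5629, 0.1796, 0.0708]
eef_rot: [-0.477, -0.522, -0.477, 0.522]
ft_force: [0.9, -0.5, 1.9]
gripper_width: 0.0127
t 25.13 tcp [0.5629 0.1796 0.0708] yaw -5.14 tilt [-0.0002 -0.0007] F [ 0.9 -0.5  1.9] w 0.0127 q7 -0.97
time_s: 25.55
tcp_pos: [0.5618, 0.1678, 0.0709]
eef_rot: [-0.477, -0.522, -0.477, 0.522]
ft_force: [0.1, 0.5, 1.5]
gripper_width: 0.0129
t 25.55 tcp [0.5618 0.1678 0.0709] yaw -5.14 tilt [-0.0001 -0.0006] F [0.1 0.5 1.5] w 0.0129 q7 -0.96
tool shift [-0.0001 -0.0002  0.057 ]
```

```bash
python3 -m pendant '{"fingers":[0,0,0,0,0],"linear":[[0,0,0.002],[0,0,0.002],[0,0,0.002],[0,0,0.002],[0,0,0.002]],"spin":[0,0,0,0,0]}'
python3 to.py .5565 .111 .071
```

```text
time_s: 25.97
tcp_pos: [0.561, 0.1588, 0.071]
eef_rot: [0.477, 0.522, 0.477, -0.522]
ft_force: [-0.3, 3.0, 5.4]
gripper_width: 0.0126
t 25.97 tcp [0.561  0.1588 0.071 ] yaw -5.09 tilt [0.0003 0.0003] F [-0.3  3.   5.4] w 0.0126 q7 -0.95
tool shift [-0.     -0.0003  0.048 ]
```

```bash
python3 -m pendant '{"fingers":[0,0,0,0,0],"linear":[[0,0,0.001],[0,0,0.001],[0,0,0],[0,0,0],[0,0,0]],"spin":[0,0,0,0,0]}'
python3 to.py .5565 .111 .071
```

```text
time_s: 26.38
tcp_pos: [0.5609, 0.1567, 0.071]
eef_rot: [0.477, 0.522, 0.477, -0.522]
ft_force: [-0.5, 2.5, 6.0]
gripper_width: 0.0123
t 26.38 tcp [0.5609 0.1567 0.071 ] yaw -5.10 tilt [0.0003 0.0001] F [-0.5  2.5  6. ] w 0.0123 q7 -0.95
tool shift [-0.     -0.0003  0.0459]
```

```bash
python3 -m pendant '{"fingers":[0,0,0,0,0],"linear":[[-0.0004,0,0],[0,0,0.001],[0,0,0.001],[0,0,0.001],[0,0,0]],"spin":[0,0,0,0,0]}'
python3 to.py .5565 .111 .071
```

```text
time_s: 26.8
tcp_pos: [0.5606, 0.1541, 0.0714]
eef_rot: [0.477, 0.522, 0.477, -0.521]
ft_force: [0.6, 3.9, 4.7]
gripper_width: 0.0131
t 26.80 tcp [0.5606 0.1541 0.0714] yaw -5.09 tilt [0.0004 0.0008] F [0.6 3.9 4.7] w 0.0131 q7 -0.94
tool shift [ 0.0003 -0.0002  0.0433]
```

```bash
python3 -m pendant '{"fingers":[0,0,0,0,0],"linear":[[0,0,0.001],[0,0,0.001],[0,0,0.001],[0,0,0],[0,0,0]],"spin":[0,0,0,0,0]}'
python3 to.py .5565 .111 .071
```

```text
time_s: 27.22
tcp_pos: [0.5606, 0.1522, 0.0716]
eef_rot: [0.477, 0.522, 0.478, -0.521]
ft_force: [-0.8, 6.8, 6.2]
gripper_width: 0.0131
t 27.22 tcp [0.5606 0.1522 0.0716] yaw -5.05 tilt [0.0013 0.0022] F [-0.8  6.8  6.2] w 0.0131 q7 -0.94
tool shift [ 0.0005 -0.0005  0.0415]
```

```bash
python3 -m pendant '{"fingers":[0,0,0,0,0],"linear":[[-0.0005,0,0],[0,0,0.0007],[0,0,0.0007],[0,0,0],[0,0,0]],"spin":[0,0,0,0,0]}'
python3 to.py .5565 .111 .071
```

```text
time_s: 27.63
tcp_pos: [0.5603, 0.1506, 0.0717]
eef_rot: [0.477, 0.522, 0.478, -0.521]
ft_force: [0.5, 6.1, 1.8]
gripper_width: 0.0126
t 27.63 tcp [0.5603 0.1506 0.0717] yaw -5.05 tilt [0.0007 0.002 ] F [0.5 6.1 1.8] w 0.0126 q7 -0.94
tool shift [ 0.0007 -0.0003  0.0398]
```

```bash
python3 -m pendant '{"fingers":[0,0,0,0,0],"linear":[[0,0,0.0007],[0,0,0.0007],[0,0,0.0007],[0,0,0],[0,0,0]],"spin":[0,0,0,0,0]}'
python3 to.py .5565 .111 .071
```

```text
time_s: 28.05
tcp_pos: [0.56, 0.1483, 0.0717]
eef_rot: [0.477, 0.522, 0.478, -0.521]
ft_force: [1.3, 5.4, 1.8]
gripper_width: 0.0127
t 28.05 tcp [0.56   0.1483 0.0717] yaw -5.06 tilt [0.0004 0.0016] F [1.3 5.4 1.8] w 0.0127 q7 -0.93
tool shift [ 0.0006 -0.0002  0.0374]
```

```bash
python3 -m pendant '{"fingers":[0,0,0,0,0],"linear":[[0,0,0.001],[0,0,0.001],[0,0,0.001],[0,0,0.001],[0,0,0.001]],"spin":[0,0,0,0,0]}'
python3 to.py .5565 .111 .071
```

```text
time_s: 28.47
tcp_pos: [0.5596, 0.1433, 0.0717]
eef_rot: [0.477, 0.522, 0.478, -0.521]
ft_force: [0.1, 6.2, 2.3]
gripper_width: 0.0126
t 28.47 tcp [0.5596 0.1433 0.0717] yaw -5.06 tilt [0.0004 0.0015] F [0.1 6.2 2.3] w 0.0126 q7 -0.93
tool shift [ 0.0006 -0.0002  0.0324]
```

```bash
python3 -m pendant '{"fingers":[0,0,0,0,0],"linear":[[0,0,0.001],[0,0,0.001],[0,0,0.001],[0,0,0.001],[0,0,0.001]],"spin":[0,0,0,0,0]}'
python3 to.py .5565 .111 .071
```

```text
time_s: 28.88
tcp_pos: [0.5591, 0.1383, 0.0717]
eef_rot: [0.477, 0.522, 0.478, -0.521]
ft_force: [0.8, 6.4, 1.2]
gripper_width: 0.0128
t 28.88 tcp [0.5591 0.1383 0.0717] yaw -5.06 tilt [0.0004 0.0015] F [0.8 6.4 1.2] w 0.0128 q7 -0.92
tool shift [ 0.0006 -0.0002  0.0274]
```

```bash
python3 -m pendant '{"fingers":[0,0,0,0,0],"linear":[[0,0,0.0015],[0,0,0.0015],[0,0,0.0015],[0,0,0.0015],[0,0,0.0015]],"spin":[0,0,0,0,0]}'
python3 to.py .5565 .111 .071
```

```text
time_s: 29.3
tcp_pos: [0.5584, 0.1308, 0.0717]
eef_rot: [0.477, 0.522, 0.478, -0.521]
ft_force: [0.3, 5.0, 2.9]
gripper_width: 0.0124
t 29.30 tcp [0.5584 0.1308 0.0717] yaw -5.06 tilt [0.0003 0.0015] F [0.3 5.  2.9] w 0.0124 q7 -0.91
tool shift [ 0.0006 -0.0002  0.0198]
```

```bash
python3 -m pendant '{"fingers":[0,0,0,0,0],"linear":[[0,0,0.0015],[0,0,0.0015],[0,0,0.0015],[0,0,0.0015],[0,0,0.001]],"spin":[0,0,0,0,0]}'
python3 to.py .5565 .111 .071
```

```text
time_s: 29.72
tcp_pos: [0.5578, 0.1237, 0.0717]
eef_rot: [0.477, 0.522, 0.478, -0.521]
ft_force: [0.8, 5.7, 2.5]
gripper_width: 0.0126
t 29.72 tcp [0.5578 0.1237 0.0717] yaw -5.06 tilt [0.0004 0.0014] F [0.8 5.7 2.5] w 0.0126 q7 -0.91
tool shift [ 0.0007 -0.0002  0.0128]
```

```bash
python3 -m pendant '{"fingers":[0,0,0,0,0],"linear":[[0,0,0.0015],[0,0,0.0015],[0,0,0.0015],[0,0,0.0015],[0,0,0]],"spin":[0,0,0,0,0]}'
python3 to.py .5565 .111 .071
```

```text
time_s: 30.13
tcp_pos: [0.5572, 0.1174, 0.0717]
eef_rot: [0.477, 0.522, 0.478, -0.521]
ft_force: [0.8, 5.5, 2.4]
gripper_width: 0.0129
t 30.13 tcp [0.5572 0.1174 0.0717] yaw -5.07 tilt [0.0002 0.001 ] F [0.8 5.5 2.4] w 0.0129 q7 -0.90
tool shift [ 0.0007 -0.0002  0.0064]
```

```bash
python3 -m pendant '{"fingers":[0,0,0,0,0],"linear":[[0,0,0.0015],[0,0,0.0015],[0,0,0.0015],[0,0,0.0015],[0,0,0]],"spin":[0,0,0,0,0]}'
python3 to.py .5565 .111 .071
python3 - <<'E'
from h import *
from plant import *
f=grab_frame("scene");pickle.dump(f,open('scene6.pkl','wb'))
for n in(3,6):
    f=pickle.load(open(f'scene{n}.pkl','rb'));C=cloud(f)
    p=C[(np.hypot(C[...,0]-.547,C[...,1]-.007)<.013)&(C[...,2]>.15)&(C[...,2]<.2)]
    print(n,len(p),np.percentile(p[:,2],[50,80,90,98]).round(4))
    y=cv2.inRange(cv2.cvtColor(f['frame'],40),(18,110,60),(38,255,255));M=np.zeros_like(y);M[155:180,262:290]=255
    v,u=np.nonzero(y&M);print('  bar px',len(u),u.mean() if len(u) else 0,v.mean() if len(v) else 0)
print(proj(f,np.array([.5473,.0067,.173])),proj(f,np.array([.5473,.0067,.180])))
cv2.imwrite('pics/wedge.png',cv2.resize(f['frame'][110:230,230:350],None,fx=5,fy=5,interpolation=cv2.INTER_CUBIC))
E
```

```text
time_s: 30.55
tcp_pos: [0.5567, 0.1113, 0.0717]
eef_rot: [0.477, 0.522, 0.478, -0.521]
ft_force: [0.7, 4.9, 1.8]
gripper_width: 0.0128
t 30.55 tcp [0.5567 0.1113 0.0717] yaw -5.08 tilt [0.0001 0.0008] F [0.7 4.9 1.8] w 0.0128 q7 -0.89
tool shift [ 0.0007 -0.0001  0.0003]
3 41 [0.1724 0.1743 0.1745 0.1752]
  bar px 231 279.0779220779221 164.8961038961039
6 40 [0.1785 0.1793 0.1801 0.1808]
  bar px 212 279.5377358490566 164.1556603773585
[275.80219886 167.10029964] [275.89479021 165.23464281]
```

View pics/wedge.png

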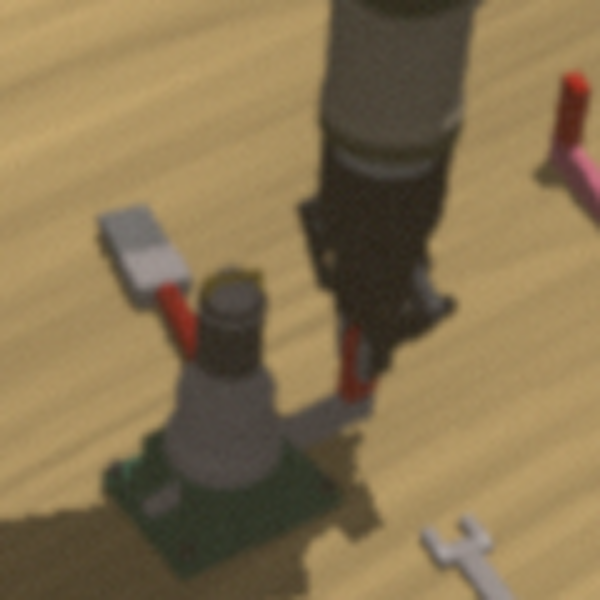

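The chuck has risen about 6 mm, and the wedge tip shows beyond the block at (160,495). I'll drive it about 5 mm more and then release.

```bash
python3 -m pendant '{"fingers":[0,0,0,0,0],"linear":[[0,0,0.0015],[0,0,0.0015],[0,0,0.0015],[0,0,0.001],[0,0,0]],"spin":[0,0,0,0,0]}'
python3 -m pendant '{"fingers":[0,0,0,0,0],"linear":[[0,0,0],[0,0,0],[0,0,0],[0,0,0],[0,0,0]],"spin":[0,0,0,0,0]}' 20
python3 to.py
python3 -m pendant '{"fingers":[0.6,0.6,0.6,0.6,0.6],"linear":[[0,0,0],[0,0,0],[0,0,0],[0,0,0],[0,0,0]],"spin":[0,0,0,0,0]}'
python3 to.py
```

```text
time_s: 31.02
tcp_pos: [0.5562, 0.1057, 0.0717]
eef_rot: [0.477, 0.522, 0.477, -0.522]
ft_force: [1.6, 4.1, 2.3]
gripper_width: 0.0126
time_s: 31.43
tcp_pos: [0.5562, 0.1056, 0.0717]
eef_rot: [0.477, 0.522, 0.477, -0.522]
ft_force: [0.7, 4.8, 1.3]
gripper_width: 0.0125
t 31.43 tcp [0.5562 0.1056 0.0717] yaw -5.09 tilt [-0.0001  0.0002] F [0.7 4.8 1.3] w 0.0125 q7 -0.89
time_s: 31.85
tcp_pos: [0.556, 0.1049, 0.0716]
eef_rot: [-0.477, -0.522, -0.477, 0.522]
ft_force: [0.5, 0.4, 0.4]
gripper_width: 0.0514
t 31.85 tcp [0.556  0.1049 0.0716] yaw -5.13 tilt [-0.0006 -0.0007] F [0.5 0.4 0.4] w 0.0514 q7 -0.89
```

Raising straight up and away from the chuck, then checking.

```bash
python3 -m pendant '{"fingers":[0.6,0.6,0.6,0.6,0.6],"linear":[[-0.008,0,0],[-0.015,0,0],[-0.025,0,0],[-0.03,0,0],[-0.03,0,0]],"spin":[0,0,0,0,0]}'
python3 -m pendant '{"fingers":[0.6,0.6,0.6,0.6,0.6],"linear":[[-0.03,0,-0.03],[-0.02,0,-0.035],[0,0,-0.035],[0,0,-0.035],[0,0,0]],"spin":[0,0,0,0,0]}'
python3 -m pendant '{"fingers":[0.6,0.6,0.6,0.6,0.6],"linear":[[0,0,0],[0,0,0],[0,0,0],[0,0,0],[0,0,0]],"spin":[0,0,0,0,0]}'
python3 to.py
python3 - <<'E'
from h import *
from plant import *
F={}
for n in("scene","top"):
    f=F[n]=grab_frame(n)
    C=cloud(f);p=C[(np.hypot(C[...,0]-.547,C[...,1]-.007)<.013)&(C[...,2]>.15)&(C[...,2]<.2)]
    print(n,len(p),np.percentile(p[:,2],[50,80,90,98]).round(4) if len(p) else '')
    p=C[(np.hypot(C[...,0]-.556,C[...,1]-.111)<.03)&(C[...,2]>.06)&(C[...,2]<.12)];print(' post',len(p),p.mean(0) if len(p) else '',p[:,2].max() if len(p) else '')
g=lambda f,u,v:cv2.resize(f['frame'][v-60:v+60,u-40:u+40],None,fx=4.5,fy=4.5,interpolation=cv2.INTER_CUBIC)
cv2.imwrite('pics/end.png',np.hstack([g(F['scene'],285,180),g(F['top'],230,185)]))
E
```

```text
time_s: 32.27
tcp_pos: [0.5556, 0.1054, 0.1811]
eef_rot: [-0.477, -0.521, -0.478, 0.522]
ft_force: [-0.1, -0.1, -0.6]
gripper_width: 0.0511
time_s: 32.68
tcp_pos: [0.5674, 0.2477, 0.2312]
eef_rot: [0.478, 0.522, 0.48, -0.518]
ft_force: [-0.6, -0.2, -0.0]
gripper_width: 0.0512
time_s: 33.1
tcp_pos: [0.5683, 0.2381, 0.2292]
eef_rot: [-0.477, -0.522, -0.477, 0.522]
ft_force: [0.8, 0.7, 0.4]
gripper_width: 0.0511
t 33.10 tcp [0.5683 0.2381 0.2292] yaw -5.19 tilt [-0.0002 -0.0006] F [0.8 0.7 0.4] w 0.0511 q7 -0.91
scene 50 [0.179  0.1809 0.1816 0.1819]
 post 79 [0.56080804 0.09885486 0.0802329 ] 0.09578187751473848
top 59 [0.1802 0.1829 0.1845 0.1884]
 post 38 [0.55352057 0.10050874 0.08875509] 0.09857724725599018
```

View pics/end.png

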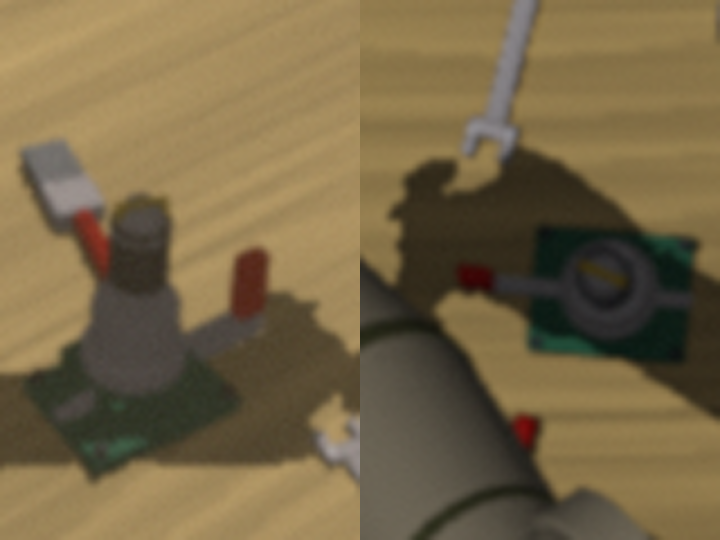

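The end picture shows the chuck upright in the socket and the drift flat through the slot, its tip out the far side at (75,405) in the left half. The gripper is clear. The chuck top is about 6.5–7 mm above home and the post top is at about 0.093–0.095 m, which puts the drift on the floor.

```bash
python3 -c "
from plant import *
print(sign_off())"
```

```text
the job is handed in; nothing more can be done
None
```

The job was handed in at about 33 s of robot time; the interface reported no verdict.

**Chuck:** I lifted it out of the rack and lowered it into the bore until the tang rested on the ring at about 7 N. Twisting it about 0.6 rad let the tang drop into the slot. I pressed it home with about 27 N net until it stopped moving, 22 mm below where it had rested on the ring, then let go.

**Drift:** I slid it through the slot with about 4 to 7 N of drive force (plus up to about 9 N of downward push early on), then released it and moved the gripper away.

**Last checks:**
- **Lift:** the scene camera's depth puts the chuck's top about 6.5 to 7 mm above its home height. The picture shows it upright in the socket.
- **Drift position:** the top of the post sits at about 0.093 to 0.098 m, with depth noise. That fits the drift lying on the slot floor, and its tip shows on the far side of the block.
- **Robot:** the gripper is clear of everything and reads about 0 N.

**Disagreements:** the top camera's depth was noisier than the scene camera's. The drift also met the slot floor at about 6 N a little before the expected wedge contact, so I raised the grip by 0.9 mm in all to ease it. No check failed, but I did not measure the other tools' positions. I saw nothing that looked disturbed in the pictures, and the arm never touched them on purpose.

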